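# Pack the cedar case

### The arm

A 6-joint arm with a two-finger parallel gripper is mounted at the origin on the work surface. World frame = base frame: x ahead of the robot, y to its left, z up, the work surface at z = 0. Lengths are in m, angles in rad, forces in N, time in s.
With the tool pointing down it reaches from about 0.25 to 0.775 m from the base axis. Payload 4 kg.
Tool frame: the origin (TCP) lies midway between the tips of the shut fingers; the grasp point (between the pads) lies 19 mm behind it; z points along the fingers, y is the line along which they close (so a half turn about z gives the same grasp; the last joint's range is limited). The gripper opens to 94 mm and grips with 3 to 60 N. Pads are 16 mm wide; open, the fingers measure 119 mm over their backs; the gripper's body (75 mm by 177 mm) begins 78 mm behind the grasp point.
Start: joints at [-1.251, 0.087, 1.371, -0, 1.684, -0.103], TCP at [0.226, -0.502, 0.206] pointing down, gripper open.
Joint ranges: [-3.1, 3.1], [-0.76, 2.03], [0.27, 2.55], [-1.08, 4.22], [0.17, 2.65], [-2.57, 2.57]. Speed limits (rad/s): [2.79, 2.79, 3.14, 3.14, 3.14, 3.14].

### API

Orientations are given as a unit quaternion [w, x, y, z].
In Python, from workcell import manip, optics gives the robot as it stands.
- The arm moves only by the shell command python3 -m crank 'ROWS' [FORCE]. ROWS is JSON, a list of rows, each a list of 3 entries, a list of its own where there are three numbers: the shift along the world's x, y, z normalised to -1 to 1, where 1 is 0.025 m, then the turn, a rotation vector about the world's x, y, z normalised to -1 to 1, where 1 is 0.08 rad, then the opening, from -1 (shut) to 1 (fully open). A call has 1 to 20 rows; each row shifts and turns the commanded pose from where the row before left it; what a row does not reach is not made up. A row lasts 1/12 s, in which the tool goes at most 41.7 mm and 7.16 degrees, less where a joint would pass 70% of its speed; a pose out of reach is approached as far as the arm can. A call with a number of a shift or a turn outside -1 to 1 is refused whole. A call with a gripper value outside its range is refused whole. The fingers move at their own pace and stop on an object; FORCE is the grip in N (left out, the last holds). Time passes only in rows, so rows that do not move let the fingers close. It gives the time, the measured TCP pose, the force, the opening and the grip force at its end, in the units of the state.
- manip.get_state(): the state, without advancing time (a new reading comes with each control period).
- optics.capture(name): name is "scene" or "top"; returns the picture (400x640x3 uint8, red, green, blue); there is no depth.
- optics.camera_params(name): a dict with "fx", "fy", "cx", "cy" (pixels), "distortion" ([k1, k2, p1, p2, k3] as OpenCV has them; the pictures are not rectified), "R" (3x3) and "t" (3): a world point X has camera coordinates R X + t. Camera axes: x right, y down, z forward; pixel columns grow to the right and rows downward; lengths in m; the calibration is good to about 2 mm. A picture is of the moment at which its call begins. camera_params takes no time and is no camera call.
- manip.hand_in(): hands the job in; it is judged then, once.
The state is a dict: "t": time; "joint_positions": joint angles; "joint_vel": joint speeds; "tau": joint torques, N m; "tool_pos": TCP position; "tcp_rot": TCP orientation; "wrist_force": force on the tool from outside, world axes, zero at the start; "torque": the same for the moment, N m; "finger_gap": opening from 0.0 (shut) to 1.0 (fully open); "gripper_force": force on a finger pad.
Only numpy, scipy, OpenCV 4.12 (cv2) and the standard library are available. Lean on these libraries where they do the work, as an engineer would, in place of code of your own. Each camera call takes 0.05 s, during which the arm holds its last target. There are 200 camera calls.

### The job

Get the cedar case on the cart ready to go back in the closet: take out the stapler that was left in it and drop it into the half-open tilt-out bin, and lay every cedar block that is out on the deck flat and fully down in the recess that matches its outline and size. Only when all is in place, lower the lid gently, without letting it slam, until it is fully shut, and leave the jar and the fan undisturbed.

Things in the scene. Friction and masses are not known exactly. Their poses are not given: they have to be found in the camera images.
- case: Shallow white case, 156 mm (its x, front to hinge side) by 276 mm (its y), fixed; origin at the centre of its underside, on the deck. Walls 6 mm thick, tops 50 mm up. Inside is a grey tray, flat top 26 mm up, with five recesses 10 mm deep, sides along the case's x and y, each 5 mm wider in all than its block. A block not down in its recess sticks out above the walls.
- lid (a joint): Hinge angle of the white lid (rad): 0 = shut flat on the walls, 1.57 = upright, up to 2.3 leaning back. Plate 156 x 276 x 8 mm, 0.22 kg, hinged at the case's far (+x) top edge. The stiff hinge stays where it is left; moving it takes about 2 to 5 N at the free edge. It can be pushed over from behind and down with shut fingers, or held by its tab.
- lid_hinge (a point): Middle of the hinge axis (axis along the case's y), 50 mm above the deck, at the underside of the lid.
- lid_edge (a point): Middle of the lid's free edge on its outer face, 156 mm from the hinge axis; turns with the lid. A tab, 30 mm wide, 8 mm thick, sticks 18 mm out beyond the edge here.
- stapler: Silver stapler, 110 mm long (its x), base 30 mm wide and 8 mm high, arm 22 mm wide from about 26 mm up to 44 mm high (its z), solid joint between them at its rear (-x) end; 0.18 kg. Origin at the centre of its underside. It lies across the tray of the case at the start.
- bucket: Open bucket of the tilt-out bin, fixed half open: outside 115 (its x) x 165 (y) x 115 mm deep (z), walls 4 mm; origin at the centre of its underside, 32 mm above the deck. It leans 0.4 rad to its -x side: front rim 115 mm, back rim 160 mm above the deck; mouth centre 115 mm along its z. The stand's sides are 130 mm high; its back, 80 mm behind the origin, 150 mm.
- jar: Frosted glass jar with a cork lid, 72 mm across and 102 mm high, standing on a blue coaster; origin at the centre of its underside. A bystander.
- fan: Small white desk fan, 150 mm across, 220 mm high; origin at the centre of its underside. A bystander.
- big_square: Plain cedar square block, 50 x 50 mm outline, 28 mm thick (z), origin at its centre (14 mm above what it lies on). Lies on the deck at the start; may be absent. Seated, its origin is 30 mm above the deck.
- recess_big_square (a point): Centre of the recess for the square block, at the level of the tray top (26 mm above the deck).
- bar: Plain cedar bar-shaped block, 60 mm along its x by 30 mm along its y, 28 mm thick (z), origin at its centre (14 mm above what it lies on). Lies on the deck at the start; may be absent. Seated, its origin is 30 mm above the deck.
- recess_bar (a point): Centre of the recess for the bar-shaped block, at the level of the tray top (26 mm above the deck). Its long side runs along the case's x.
- big_round: Plain cedar large round disc, 54 mm in diameter, 28 mm thick (z), origin at its centre (14 mm above what it lies on). Lies on the deck at the start; may be absent. Seated, its origin is 30 mm above the deck.
- recess_big_round (a point): Centre of the recess for the large round disc, at the level of the tray top (26 mm above the deck).
- small_round: Plain cedar small round disc, 38 mm in diameter, 28 mm thick (z), origin at its centre (14 mm above what it lies on). Lies on the deck at the start; may be absent. Seated, its origin is 30 mm above the deck.
- recess_small_round (a point): Centre of the recess for the small round disc, at the level of the tray top (26 mm above the deck).
- small_square: Plain cedar small square block, 34 x 34 mm outline, 28 mm thick (z), origin at its centre (14 mm above what it lies on). Lies on the deck at the start; may be absent. Seated, its origin is 30 mm above the deck.
- recess_small_square (a point): Centre of the recess for the small square block, at the level of the tray top (26 mm above the deck).
Not all that is in view belongs to the job. What is shaped like the big_round but purple is not meant. Leave any turquoise look-alike of the small_square alone.

How it is judged:
On the way, in this order (a step that is already met when the one before it is completed fails the run):
1. with the lid still open, the stapler is in the bin and every block is down in its own recess (x of stapler in the frame of bucket between -0.056 and 0.056 m and y of stapler in the frame of bucket between -0.081 and 0.081 m and z of stapler in the frame of bucket between 0 and 0.11 m and horizontal distance between big_square and recess_big_square below 0.0055 m and z of each of big_square, bar, big_round, small_round, small_square in the frame of case below 0.033 m and angle between the z axis of each of big_square, bar, big_round, small_round, small_square and the z axis of case, either way round below 0.07 rad and horizontal distance between bar and recess_bar below 0.0055 m and horizontal distance between big_round and recess_big_round below 0.0055 m and horizontal distance between small_round and recess_small_round below 0.0055 m and horizontal distance between small_square and recess_small_square below 0.0055 m and value of joint lid above 1 rad), for 0.2 s.
2. the lid is shut (value of joint lid below 0.04 rad), for 0.2 s.
At the end, for the whole second after the job is handed in: The stapler lies inside the bucket of the bin; every block present lies flat in its own recess (within 5.5 mm of its centre and 3 mm of its floor, level within 0.07 rad); the lid is shut to within 0.04 rad; all is at rest (x of stapler in the frame of bucket between -0.056 and 0.056 m and y of stapler in the frame of bucket between -0.081 and 0.081 m and z of stapler in the frame of bucket between 0 and 0.11 m and horizontal distance between big_square and recess_big_square below 0.0055 m and z of each of big_square, bar, big_round, small_round, small_square in the frame of case below 0.033 m and angle between the z axis of each of big_square, bar, big_round, small_round, small_square and the z axis of case, either way round below 0.07 rad and horizontal distance between bar and recess_bar below 0.0055 m and horizontal distance between big_round and recess_big_round below 0.0055 m and horizontal distance between small_round and recess_small_round below 0.0055 m and horizontal distance between small_square and recess_small_square below 0.0055 m and linear speed of each of big_square, bar, big_round, small_round, small_square, stapler below 0.02 m/s and value of joint lid below 0.04 rad); the robot touches nothing.
It fails at once if the lid slams (falls or is pushed shut faster than 2.5 rad/s) (velocity of joint lid below -2.5 rad/s).
It fails at once if the jar is knocked over or shifted more than 3 cm (distance of jar from where it was at the start of the episode above 0.03 m or angle between jar's own z axis and vertical above 0.4 rad).
It fails at once if the fan is knocked over or shifted more than 3 cm (distance of fan from where it was at the start of the episode above 0.03 m or angle between fan's own z axis and vertical above 0.4 rad).
Of big_square, bar, big_round, small_round, small_square only 3 to 5 are there at a start; the rules pass over those that are not, and their reading is None.
At some moment in a run one of big_square, bar, big_round, small_round, small_square may be knocked a few centimetres aside while the robot is not near it.
Once in a run the grip may slacken for a moment while it holds something.
It also fails if it takes over 210 s, if anything falls off the work surface, if the arm or the gripper's body presses on something with over 40 N, if the wrist force passes 120 N, or if a joint passes its speed limit or range.

## Working session

There is one attempt and no reset: what is moved stays moved. The work goes in short steps, Python scripts to look and compute and a shell command to move; the robot and the scene stay as the last step left them, time stands still between calls to the robot, and variables do not carry over. Pictures are saved under pics/ and viewed, at most 14 in all, crops included, and the job is handed in when it is done.

```bash
mkdir -p pics; ls; python3 - <<'E'
from workcell import manip, optics
import cv2,numpy as np
for n in("scene","top"):
    im=optics.capture(n); cv2.imwrite(f"pics/{n}0.png",im[:,:,::-1])
    p=optics.camera_params(n); print(n,{k:np.round(v,4).tolist() for k,v in p.items()})
s=manip.get_state();print(s)
E
```

```text
pics
scene {'fx': 445.5644, 'fy': 445.5644, 'cx': 322.4473, 'cy': 197.3031, 'distortion': [-0.1077, 0.0, 0.0, 0.0, 0.0], 'R': [[-0.7525, 0.6584, 0.0163], [0.3615, 0.4337, -0.8254], [-0.5505, -0.6152, -0.5644]], 't': [0.3626, -0.1392, 1.4742]}
top {'fx': 384.0489, 'fy': 384.0489, 'cx': 319.6315, 'cy': 202.0088, 'distortion': [-0.0341, 0.0, 0.0, 0.0, 0.0], 'R': [[-0.0124, -0.9998, 0.0179], [-0.9856, 0.0092, -0.1688], [0.1686, -0.0197, -0.9855]], 't': [0.0106, 0.5334, 0.9958]}
{'t': 0.1, 'joint_positions': array([-1.25107879e+00,  8.78619629e-02,  1.37208342e+00, -2.40892646e-05,
        1.68356645e+00, -1.03077295e-01]), 'joint_vel': array([-0.00059447, -0.00105957, -0.00388336,  0.00080973,  0.00187837,
       -0.00109919]), 'tau': array([ 2.58871849e-03, -3.41251266e+01, -3.03301334e+01,  7.20772496e-02,
        3.03519820e-02, -9.00115924e-05]), 'tool_pos': array([ 0.22551886, -0.50111263,  0.20444165]), 'tcp_rot': array([-9.52671572e-04,  9.77738487e-01,  2.09825000e-01, -1.15638987e-04]), 'wrist_force': array([-0.80359319, -0.27745252, -0.37606775]), 'torque': array([-0.02853022, -0.03788214, -0.03171345]), 'gripper_force': 0.0, 'finger_gap': 1.0026662197409413}
```

View pics/scene0.png

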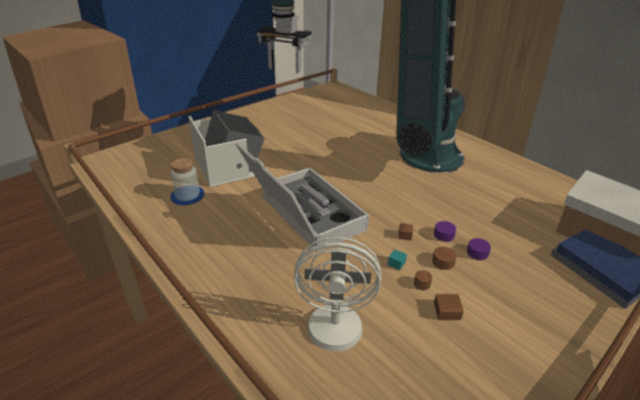

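View pics/top0.png

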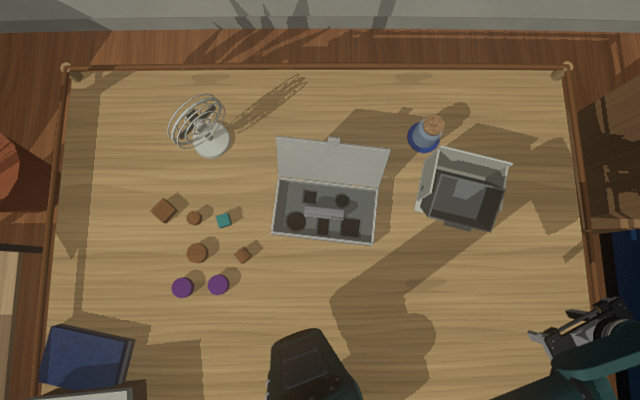

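Scene view: case at (315,205) with its lid leaning back, tilt-out bin at (228,150), jar (183,180), fan (338,300). Top view candidates: brown large square (164,210), brown small disc (195,217), brown large disc (197,253), brown small square (243,255). Look-alikes are the turquoise square (223,219) and purple discs (182,287) and (218,284). No bar seems to be present. The stapler lies at (324,213) in the case. I'll check this in a close crop.

```bash
cat > h.py <<'E'
from workcell import manip, optics
import cv2,numpy as np
def cam(n):
    p=optics.camera_params(n);K=np.array([[p['fx'],0,p['cx']],[0,p['fy'],p['cy']],[0,0,1.]])
    return K,np.array(p['distortion'],float),np.array(p['R']),np.array(p['t'])
def ray(n,px,z):
    K,d,R,t=cam(n);px=np.array(px,float).reshape(-1,1,2)
    u=cv2.undistortPoints(px,K,d).reshape(-1,2);D=np.c_[u,np.ones(len(u))]@R;o=-R.T@t
    return o+D*((np.asarray(z)-o[2])/D[:,2])[:,None]
def proj(n,X):
    K,d,R,t=cam(n);return cv2.projectPoints(np.array(X,float).reshape(-1,1,3),cv2.Rodrigues(R)[0],t,K,d)[0].reshape(-1,2)
def snap(n,name,box=None,s=1):
    im=optics.capture(n)[:,:,::-1].copy()
    if box: x0,y0,x1,y1=box
    else: x0,y0,x1,y1=0,0,640,400
    cv2.imwrite(f"pics/{name}.png",cv2.resize(im[y0:y1,x0:x1],None,fx=s,fy=s,interpolation=cv2.INTER_CUBIC));return im
def blobs(im,lo,hi,box,amin=20):
    h=cv2.cvtColor(im,cv2.COLOR_BGR2HSV);m=cv2.inRange(h,np.array(lo),np.array(hi));k=np.zeros_like(m)
    x0,y0,x1,y1=box;k[y0:y1,x0:x1]=m[y0:y1,x0:x1]
    cs,_=cv2.findContours(k,cv2.RETR_EXTERNAL,cv2.CHAIN_APPROX_NONE)
    return [c for c in cs if cv2.contourArea(c)>amin]
E
python3 - <<'E'
from h import *
im=snap("top","blk",(140,190,400,310),3)
im=cv2.imread("pics/top0.png");h=cv2.cvtColor(im,cv2.COLOR_BGR2HSV)
for x,y in[(164,210),(195,217),(197,253),(243,255),(150,240),(215,240),(260,262),(205,262)]:print((x,y),h[y,x])
E
```

```text
(164, 210) [ 15 140 115]
(195, 217) [ 15 141 119]
(197, 253) [ 14 140 115]
(243, 255) [ 14 141 116]
(150, 240) [ 19 105 163]
(215, 240) [ 18 112 125]
(260, 262) [ 19 107 153]
(205, 262) [ 19 107 158]
```

View pics/blk.png

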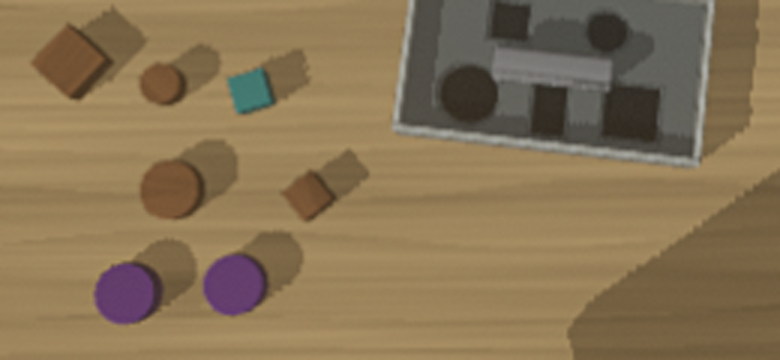

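The crop confirms four cedar blocks: big square at (164,210), small disc (194,218), big disc (197,253), small square (243,255). The turquoise square (223,220) and the purple discs are not wanted. The recess layout is visible: small square (310,197), small round (342,200), big round (296,221), bar (323,226), big square (350,228).

```bash
cat > meas.py <<'E'
from h import *
im=cv2.imread("pics/top0.png")
for c in blobs(im,(10,122,90),(17,170,140),(140,190,265,300)):
    (cx,cy),wh,a=cv2.minAreaRect(c); w=ray("top",cv2.boxPoints(((cx,cy),wh,a)),0.028)
    e=w[1]-w[0];f=w[2]-w[1]
    M=cv2.moments(c)
    print("blk",np.round([M['m10']/M['m00'],M['m01']/M['m00']],1),w.mean(0).round(4)[:2],"sides",np.round([np.linalg.norm(e),np.linalg.norm(f)],4),"ang",np.degrees(np.arctan2(e[1],e[0])).round(1))
for c in blobs(im,(0,0,0),(180,255,62),(270,186,385,246),60):
    (cx,cy),wh,a=cv2.minAreaRect(c); w=ray("top",cv2.boxPoints(((cx,cy),wh,a)),0.026);e=w[1]-w[0];f=w[2]-w[1]
    print("rec",np.round([cx,cy],1),w.mean(0).round(4)[:2],np.round([np.linalg.norm(e),np.linalg.norm(f)],4),"ang",np.degrees(np.arctan2(e[1],e[0])).round(1))
print("cam",[(-cam(n)[2].T@cam(n)[3]).round(3) for n in("top","scene")])
E
python3 meas.py; python3 - <<'E'
from h import *
a=cv2.imread("pics/top0.png")[130:250,262:392]; b=cv2.imread("pics/scene0.png")[130:250,180:375]
o=np.zeros((600,800,3),np.uint8);o[:600,:0]=0
A=cv2.resize(a,None,fx=5,fy=5,interpolation=cv2.INTER_CUBIC);cv2.imwrite("pics/case_top.png",A)
cv2.imwrite("pics/case_sc.png",cv2.resize(b,None,fx=4,fy=4,interpolation=cv2.INTER_CUBIC))
E
```

```text
blk [241.6 255. ] [0.3932 0.2151] sides [0.0318 0.0365] ang -51.3
blk [196.1 252.8] [0.4018 0.3389] sides [0.0487 0.0508] ang -90.5
blk [192.9 217.5] [0.4968 0.3509] sides [0.0329 0.0358] ang -90.5
blk [162.2 209.9] [0.5185 0.4368] sides [0.049  0.0505] ang -40.6
rec [349.8 227.1] [ 0.4664 -0.0773] [0.0484 0.0491] ang -6.0
rec [322.5 226.7] [ 0.4683 -0.0026] [0.0454 0.0291] ang -7.0
rec [296. 221.] [0.4848 0.0697] [0.0494 0.0496] ang -90.6
rec [342. 201.] [ 0.5391 -0.0576] [0.0333 0.0337] ang -90.5
rec [309.7 197. ] [0.5513 0.0317] [0.0321 0.0327] ang -7.3
cam [array([0.358, 0.025, 1.071]), array([1.135, 0.729, 0.711])]
```

View pics/case_top.png

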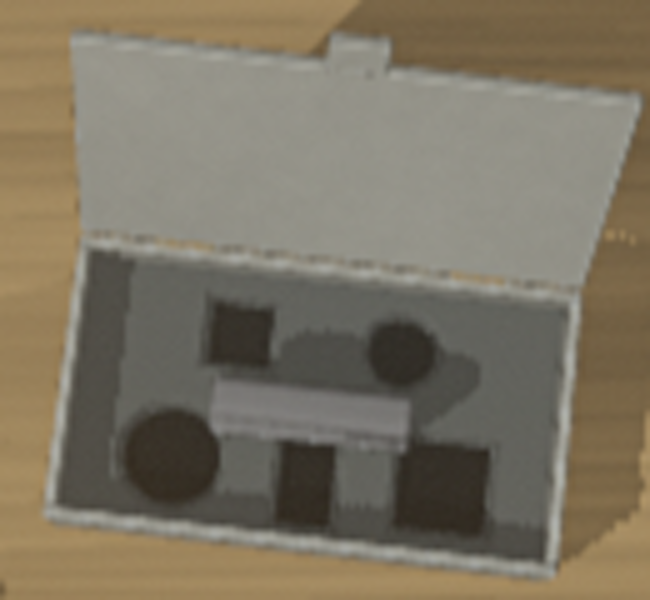

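View pics/case_sc.png

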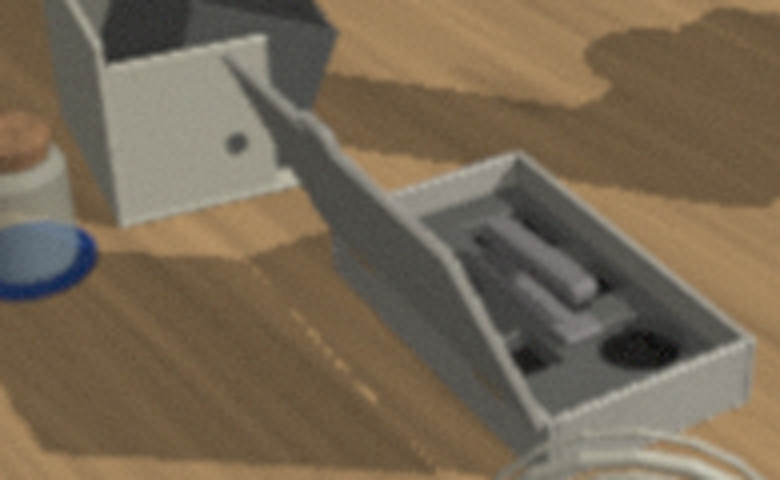

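The tray recesses are sharp. Case outer corners on the wall tops sit at about (271.4,233.4), (372.4,245), (278.4,178.6) and (377.6,188.6). The lid edge runs from (276.4,137) to (389.6,150), and its tab is at (334,138). In the scene crop the stapler's open jaw is at its +y end.

```bash
cat > case.py <<'E'
from h import *
w=ray("top",[(271.4,233.4),(372.4,245),(278.4,178.6),(377.6,188.6)],0.05)[:,:2]
c=w.mean(0);fx=(w[2]+w[3]-w[0]-w[1])/2;fy=(w[0]+w[2]-w[1]-w[3])/2
yaw=np.arctan2(*fx[::-1]);yaw2=np.arctan2(-fy[0],fy[1])
if __name__=="__main__":
    print("case",c.round(4),np.linalg.norm(fx).round(4),np.linalg.norm(fy).round(4),np.degrees([yaw,yaw2]).round(2))
    y=(yaw+2*yaw2)/3;R=np.array([[np.cos(y),-np.sin(y)],[np.sin(y),np.cos(y)]])
    for n,p in dict(bsq=(349.8,227.1),bar=(322.5,226.7),br=(296,221),sr=(342,201),ssq=(309.7,197)).items():
        X=ray("top",[p],.026)[0][:2];print(n,X.round(4),((X-c)@R).round(4))
    from scipy.optimize import minimize_scalar
    ex=R[:,0]
    h3=lambda th,l:np.r_[c+ex*(.078-l*np.cos(th)),.05+l*np.sin(th)]
    for th in np.arange(1.5,2.4,.1):print(th.round(1),proj("top",[h3(th,.156),h3(th,.174)]).round(1).tolist())
    # stapler arm top z=.070
    ends=ray("top",[(262+213/5,130+388/5),(262+410/5,130+418/5)],.067);print("stap",ends.round(4).tolist())
im=cv2.imread("pics/top0.png")[135:245,400:530];cv2.imwrite("pics/bin.png",cv2.resize(im,None,fx=5,fy=5,interpolation=cv2.INTER_CUBIC))
E
python3 case.py
```

```text
case [ 0.5079 -0.0093] 0.1521 0.2708 [-7.06 -6.78]
bsq [ 0.4664 -0.0773] [-0.033  -0.0725]
bar [ 0.4683 -0.0026] [-0.0401  0.0019]
br [0.4847 0.0697] [-0.0325  0.0756]
sr [ 0.5391 -0.0576] [ 0.0367 -0.0442]
ssq [0.5511 0.0317] [0.038  0.0458]
1.5 [[330.1, 172.9], [330.4, 171.5]]
1.6 [[330.8, 166.4], [331.2, 164.1]]
1.7 [[331.5, 160.1], [332.0, 157.0]]
1.8 [[332.1, 154.2], [332.7, 150.2]]
1.9 [[332.7, 148.6], [333.3, 144.0]]
2.0 [[333.1, 143.6], [333.8, 138.3]]
2.1 [[333.6, 139.1], [334.3, 133.3]]
2.2 [[333.9, 135.1], [334.7, 128.9]]
2.3 [[334.2, 131.8], [335.0, 125.3]]
stap [[0.5152, 0.0451, 0.067], [0.4981, -0.0589, 0.067]]
```

View pics/bin.png

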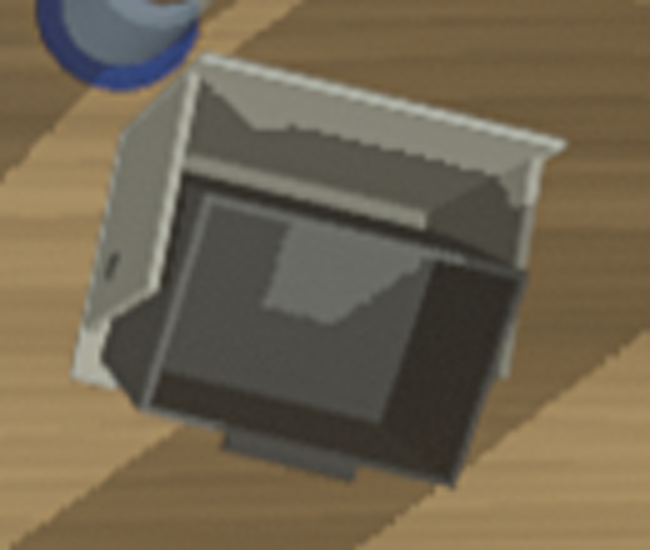

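Bin crop: mouth corners at about (441,174), (505,189), (429,216) and (491,232) in the full picture, and the bin is empty. Moving above the stapler now.

```bash
cat > d.py <<'E'
# usage: python3 d.py x y z [yaw_of_closing_axis_deg] -> units to go
import sys;from h import *
from scipy.spatial.transform import Rotation as Ro
s=manip.get_state();p=s['tool_pos'];w,x,y,z=s['tcp_rot'];M=Ro.from_quat([x,y,z,w]).as_matrix()
a=np.degrees(np.arctan2(M[1,1],M[0,1]))
T=[float(v) for v in sys.argv[1:]]
if len(T)>=3:
    print("shift units",((np.array(T[:3])-p)/.025).round(2),end=' ')
    if len(T)>3:
        dv=(T[3]-a+90)%180-90;print("yaw units",round(np.radians(dv)/.08,2),"(alt %.2f)"%(np.radians(dv-180*np.sign(dv))/.08),end=' ')
        zt=M[:,2];print("tilt fix units",(np.cross(zt,[0,0,-1])/.08).round(2),end='')
    print()
print("t%.1f"%s['t'],"p",p.round(4),"yaw",a.round(1),"tilt",np.degrees(np.arccos(-M[2,2])).round(2),"F",s['wrist_force'].round(1),"gap",round(s['finger_gap']*94,1),"gf",round(float(s['gripper_force']),1),"j6",s['joint_positions'][5].round(2))
E
python3 - <<'E'
from h import *
q=np.array([(207,193),(525,270),(145,407),(455,485)])/5+[400,135]
w=ray("top",q,[.16,.16,.115,.115]);print(w.round(4),w.mean(0))
f=(w[0]+w[1]-w[2]-w[3])/2;g=(w[0]+w[2]-w[1]-w[3])/2;print(np.degrees([np.arctan2(f[1],f[0]),np.arctan2(-g[0],g[1])]),np.linalg.norm(f),np.linalg.norm(g))
E
python3 -m crank '[[[0.56,0.99,0.15],[0,0,0.62],1],[[0.56,0.99,0.15],[0,0,0.62],1],[[0.56,0.99,0.15],[0,0,0.62],1],[[0.56,0.99,0.15],[0,0,0.62],1],[[0.56,0.99,0.15],[0,0,0.62],0.3],[[0.56,0.99,0.15],[0,0,0.62],0.3],[[0.56,0.99,0],[0,0,0.62],0.3],[[0.56,0.99,0],[0,0,0.62],0.3],[[0.56,0.99,0],[0,0,0.62],0.3],[[0.56,0.99,0],[0,0,0.62],0.3],[[0.56,0.99,0],[0,0,0.62],0.3],[[0.56,0.99,0],[0,0,0.62],0.3],[[0.56,0.99,0],[0,0,0.62],0.3],[[0.56,0.99,0],[0,0,0.62],0.3],[[0.56,0.99,0],[0,0,0.62],0.3],[[0.56,0.99,0],[0,0,0.62],0.3],[[0.56,0.99,0],[0,0,0.62],0.3],[[0.56,0.99,0],[0,0,0.62],0.3],[[0.56,0.99,0],[0,0,0.62],0.3],[[0.56,0.99,0],[0,0,0.62],0.3]]'
python3 -m crank '[[[0,0,0],[0,0,0],0.3],[[0,0,0],[0,0,0],0.3]]' 40; python3 d.py .507 -.007 .12 -9.3; python3 -c "
from h import *
snap('scene','s1',(180,20,400,250),3)"
```

```text
[[ 0.582  -0.2937  0.16  ]
 [ 0.5421 -0.4501  0.16  ]
 [ 0.4821 -0.2702  0.115 ]
 [ 0.4405 -0.4267  0.115 ]] [ 0.51169358 -0.36016959  0.1375    ]
[-13.07930418 -14.58959424] 0.11284088693279862 0.16167242276685023
t: 1.82
tool_pos: [0.506, -0.0052, 0.2276]
tcp_rot: [-0.0, 0.759, 0.651, -0.0]
wrist_force: [0.2, -0.6, 0.2]
finger_gap: 0.654
gripper_force: 0.0
t: 1.98
tool_pos: [0.5057, -0.0056, 0.2273]
tcp_rot: [-0.0, 0.759, 0.651, -0.001]
wrist_force: [-0.1, -0.8, -0.1]
finger_gap: 0.648
gripper_force: 0.0
shift units [ 0.05 -0.06 -4.29] yaw units -0.11 (alt 39.16) tilt fix units [ 0.   -0.02  0.  ]
t2.0 p [ 0.5057 -0.0056  0.2273] yaw -8.8 tilt 0.09 F [-0.1 -0.8 -0.1] gap 60.9 gf 0.0 j6 0.03
```

View pics/s1.png

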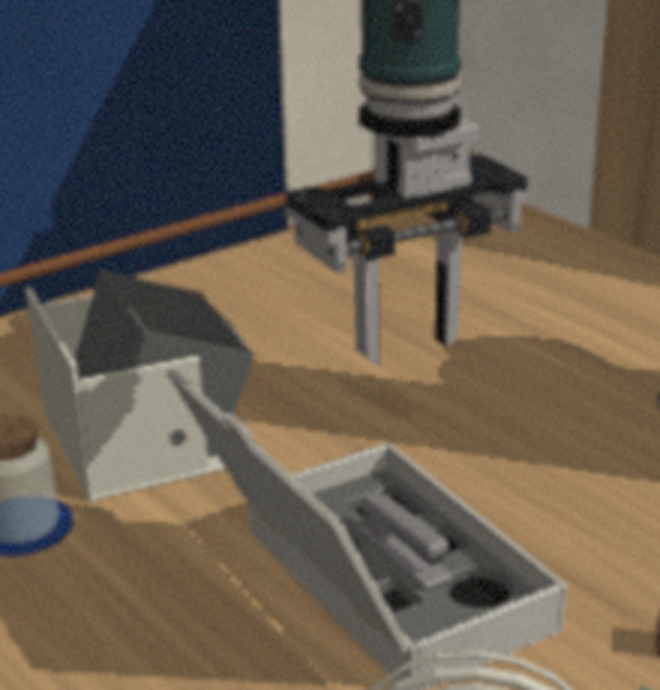

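The gripper hovers above the stapler, its fingers on either side across the width, and the lid is clear. Descending and gripping.

```bash
python3 -m crank '[[[0.05,-0.06,-0.7],[0,0,-0.1],0.3],[[0,0,-0.7],[0,0,0],0.3],[[0,0,-0.7],[0,0,0],0.3],[[0,0,-0.7],[0,0,0],0.3],[[0,0,-0.7],[0,0,0],0.3],[[0,0,-0.7],[0,0,0],0.3],[[0,0,-0.7],[0,0,0],0.3],[[0,0,-0.7],[0,0,0],0.3],[[0,0,-0.6],[0,0,0],0.3],[[0,0,-0.6],[0,0,0],0.3],[[0,0,-0.3],[0,0,0],0.3],[[0,0,-0.3],[0,0,0],0.3],[[0,0,0],[0,0,0],0.3],[[0,0,0],[0,0,0],-0.4],[[0,0,0],[0,0,0],-0.7],[[0,0,0],[0,0,0],-1],[[0,0,0],[0,0,0],-1],[[0,0,0],[0,0,0],-1],[[0,0,0],[0,0,0],-1],[[0,0,0],[0,0,0],-1]]' 45; python3 d.py .5117 -.360 .25 -14
```

```text
t: 3.7
tool_pos: [0.5069, -0.008, 0.0433]
tcp_rot: [0.0, 0.763, 0.647, 0.0]
wrist_force: [-0.4, -0.1, 1.0]
finger_gap: 0.228
gripper_force: 44.5
shift units [  0.19 -14.08   8.27] yaw units -1.01 (alt 38.26) tilt fix units [0. 0. 0.]
t3.7 p [ 0.5069 -0.008   0.0433] yaw -9.4 tilt 0.01 F [-0.4 -0.1  1. ] gap 21.5 gf 44.5 j6 0.04
```

```bash
python3 -m crank '[[[0,0,0.5],[0,0,0],-1],[[0,0,0.9],[0,0,0],-1],[[0,0,0.9],[0,0,0],-1],[[0,0,0.9],[0,0,0],-1],[[0,0,0.9],[0,0,0],-1],[[0,0,0.9],[0,0,0],-1],[[0,0,0.9],[0,0,0],-1],[[0,0,0.9],[0,0,0],-1],[[0,0,0.9],[0,0,0],-1],[[0.1,-0.9,0.3],[0,0,-0.2],-1],[[0.1,-0.9,0],[0,0,-0.2],-1],[[0.1,-0.9,0],[0,0,-0.2],-1],[[0.1,-0.9,0],[0,0,-0.2],-1],[[0.1,-0.9,0],[0,0,-0.2],-1],[[0.1,-0.9,0],[0,0,0],-1],[[0.1,-0.9,0],[0,0,0],-1],[[0.1,-0.9,0],[0,0,0],-1],[[0.1,-0.9,0],[0,0,0],-1],[[0,-0.9,0],[0,0,0],-1]]'
python3 -m crank '[[[0,-0.9,0],[0,0,0],-1],[[0,-0.9,0],[0,0,0],-1],[[0,-0.9,0],[0,0,0],-1],[[0,-0.9,0],[0,0,0],-1],[[0,-0.7,0],[0,0,0],-1],[[0,0,0],[0,0,0],-1],[[0,0,0],[0,0,0],-1]]'; python3 d.py .527 -.364 .10 -14
```

```text
t: 5.28
tool_pos: [0.5294, -0.234, 0.242]
tcp_rot: [-0.001, 0.788, 0.616, -0.0]
wrist_force: [0.1, 0.1, -1.3]
finger_gap: 0.227
gripper_force: 44.5
t: 5.87
tool_pos: [0.529, -0.341, 0.2416]
tcp_rot: [-0.001, 0.788, 0.615, -0.0]
wrist_force: [0.6, 0.6, -2.1]
finger_gap: 0.23
gripper_force: 44.5
shift units [-0.08 -0.92 -5.67] yaw units 0.01 (alt -39.26) tilt fix units [-0.02 -0.02 -0.  ]
t5.9 p [ 0.529  -0.341   0.2416] yaw -14.1 tilt 0.14 F [ 0.6  0.6 -2.1] gap 21.6 gf 44.5 j6 -0.42
```

```bash
python3 -m crank '[[[-0.08,-0.5,0],[0,0,0],-1],[[0,-0.42,0],[0,0,0],-1],[[0,0,-0.6],[0,0,0],-1],[[0,0,-0.6],[0,0,0],-1],[[0,0,-0.6],[0,0,0],-1],[[0,0,-0.6],[0,0,0],-1],[[0,0,-0.6],[0,0,0],-1],[[0,0,-0.6],[0,0,0],-1],[[0,0,-0.6],[0,0,0],-1],[[0,0,-0.6],[0,0,0],-1],[[0,0,-0.6],[0,0,0],-1],[[0,0,-0.2],[0,0,0],-1],[[0,0,0],[0,0,0],-1],[[0,0,0],[0,0,0],-0.2],[[0,0,0],[0,0,0],-0.2],[[0,0,0],[0,0,0],-0.2],[[0,0,0],[0,0,0],-0.2]]'
python3 -m crank '[[[0,0,0.8],[0,0,0],-0.2],[[0,0,0.8],[0,0,0],-0.2],[[0,0,0.8],[0,0,0],-0.2],[[0,0,0.8],[0,0,0],-0.2],[[0,0,0.8],[0,0,0],0.5],[[0,0.8,0.8],[0,0,0],0.5],[[0,1,0.8],[0,0,0],0.5],[[0,1,0],[0,0,0],0.5],[[0,1,0],[0,0,0],0.5],[[0,1,0],[0,0,0],0.5],[[0,1,0],[0,0,0],0.5],[[-0.5,1,0],[0,0,0],0.5],[[-0.5,1,0],[0,0,0],0.5],[[-0.5,1,0],[0,0,0],0.5],[[-0.5,1,0],[0,0,0],0.5],[[-0.5,1,0],[0,0,0],0.5],[[-0.5,1,0],[0,0,0],0.5],[[-0.5,1,0],[0,0,0],0.5],[[-0.5,1,0],[0,0,0],0.5],[[-0.5,1,0],[0,0,0],0.5]]'
python3 - <<'E'
from h import *
im=snap('top','t2',(140,130,540,310),2)
for c in blobs(im,(10,122,90),(17,170,140),(140,190,265,300)):
    (cx,cy),wh,a=cv2.minAreaRect(c); w=ray("top",cv2.boxPoints(((cx,cy),wh,a)),0.028);e=w[1]-w[0];print(w.mean(0).round(4)[:2],np.degrees(np.arctan2(e[1],e[0])).round(1),np.linalg.norm(e).round(4))
E
python3 d.py
```

```text
t: 7.28
tool_pos: [0.5282, -0.3642, 0.1049]
tcp_rot: [0.002, 0.788, 0.616, 0.0]
wrist_force: [0.4, 1.1, 0.8]
finger_gap: 0.398
gripper_force: 0.1
t: 8.95
tool_pos: [0.4143, 0.0074, 0.2441]
tcp_rot: [0.001, 0.788, 0.616, 0.001]
wrist_force: [0.5, -0.1, 0.1]
finger_gap: 0.752
gripper_force: 0.0
[0.3935 0.2142] -53.2 0.0312
[0.4018 0.3389] -90.5 0.0487
[0.4971 0.3508] -6.9 0.0364
[0.5184 0.4356] -43.2 0.0474
t9.0 p [0.4125 0.0112 0.2447] yaw -13.7 tilt 0.23 F [-1.3  2.   0.2] gap 70.5 gf 0.0 j6 0.13
```

View pics/t2.png

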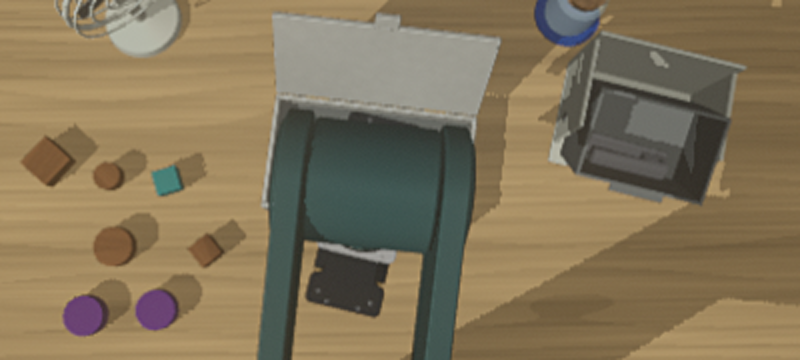

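The stapler lies inside the bin at about (455,211), and all blocks are where they were. Next is the small square: centre it with two squeezes 90° apart.

```bash
python3 -m crank '[[[-0.08,0.81,-0.3],[0,0,-0.85],0.3],[[-0.08,0.81,-0.3],[0,0,-0.85],0.3],[[-0.08,0.81,-0.3],[0,0,-0.85],0.3],[[-0.08,0.81,-0.3],[0,0,-0.85],0.3],[[-0.08,0.81,-0.3],[0,0,-0.85],0.3],[[-0.08,0.81,-0.3],[0,0,-0.85],0.3],[[-0.08,0.81,-0.3],[0,0,-0.85],0.3],[[-0.08,0.81,-0.3],[0,0,-0.85],0.3],[[-0.08,0.81,-0.3],[0,0,-0.85],0.3],[[-0.08,0.81,-0.3],[0,0,-0.85],0.3],[[0,0,0],[0,0,0],0.3],[[0,0,0],[0,0,0],0.3],[[0,0,0],[0,0,0],0.3]]'; python3 d.py .3935 .2142 .012 -52.5;  python3 -c "
from h import *
snap('scene','s3',(340,150,540,300),4)"
```

```text
t: 10.08
tool_pos: [0.3954, 0.2084, 0.1689]
tcp_rot: [0.0, 0.948, 0.318, 0.001]
wrist_force: [-0.3, -0.1, 0.1]
finger_gap: 0.652
gripper_force: 0.0
shift units [-0.08  0.23 -6.27] yaw units 0.08 (alt -39.19) tilt fix units [0.   0.02 0.  ]
t10.1 p [0.3954 0.2084 0.1689] yaw -52.9 tilt 0.09 F [-0.3 -0.1  0.1] gap 61.2 gf 0.0 j6 1.28
```

View pics/s3.png

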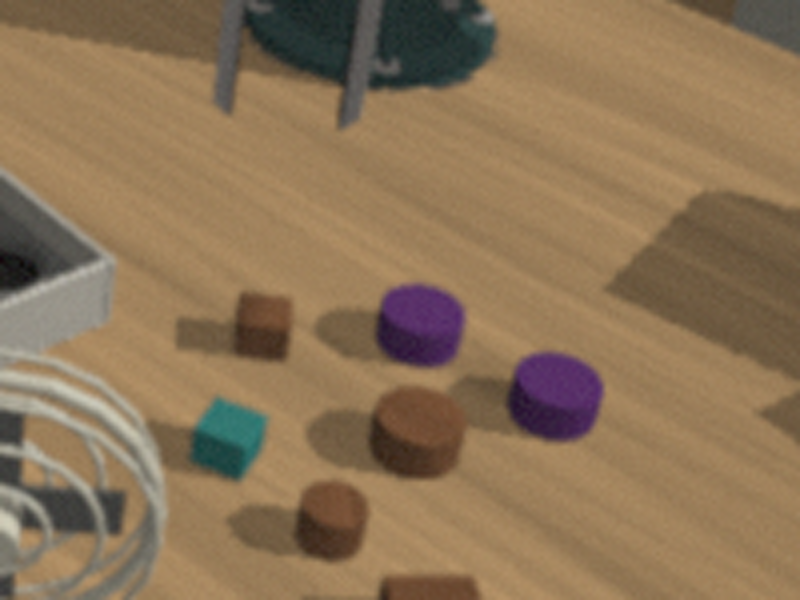

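Gripper is above the small square (crop (265,325)) with the neighbours clear. Descending for the first squeeze.

```bash
python3 -m crank '[[[-0.08,0.23,-0.7],[0,0,0.1],0.3],[[0,0,-0.7],[0,0,0],0.3],[[0,0,-0.7],[0,0,0],0.3],[[0,0,-0.7],[0,0,0],0.3],[[0,0,-0.7],[0,0,0],0.3],[[0,0,-0.7],[0,0,0],0.3],[[0,0,-0.7],[0,0,0],0.3],[[0,0,-0.7],[0,0,0],0.3],[[0,0,-0.4],[0,0,0],0.3],[[0,0,-0.27],[0,0,0],0.3],[[0,0,0],[0,0,0],-0.1],[[0,0,0],[0,0,0],-1],[[0,0,0],[0,0,0],-1],[[0,0,0],[0,0,0],-1],[[0,0,0],[0,0,0],-1],[[0,0,0],[0,0,0],-1]]' 12; python3 d.py
python3 -m crank '[[[0,0,0],[0,0,0],0.2],[[0,0,0],[0,0,0],0.2],[[0,0,0],[0,0,0],0.2],[[0,0,0.8],[0,0,0],0.2],[[0,0,0.8],[0,0,0],0.2],[[0,0,0],[0,0,0.98],0.2],[[0,0,0],[0,0,0.98],0.2],[[0,0,0],[0,0,0.98],0.2],[[0,0,0],[0,0,0.98],0.2],[[0,0,0],[0,0,0.98],0.2],[[0,0,0],[0,0,0.98],0.2],[[0,0,0],[0,0,0.98],0.2],[[0,0,0],[0,0,0.98],0.2],[[0,0,0],[0,0,0.98],0.2],[[0,0,0],[0,0,0.98],0.2],[[0,0,0],[0,0,0.98],0.2],[[0,0,0],[0,0,0.98],0.2],[[0,0,0],[0,0,0.98],0.2],[[0,0,0],[0,0,0.98],0.2],[[0,0,0],[0,0,0.98],0.2]]'
python3 -m crank '[[[0,0,0],[0,0,0.98],0.2],[[0,0,0],[0,0,0.98],0.2],[[0,0,0],[0,0,0.98],0.2],[[0,0,0],[0,0,0.98],0.2],[[0,0,0],[0,0,0.98],0.2],[[0,0,-0.8],[0,0,0],0.2],[[0,0,-0.8],[0,0,0],0.2],[[0,0,0],[0,0,0],0.2],[[0,0,0],[0,0,0],-0.1],[[0,0,0],[0,0,0],-1],[[0,0,0],[0,0,0],-1],[[0,0,0],[0,0,0],-1],[[0,0,0],[0,0,0],-1],[[0,0,0],[0,0,0],-1],[[0,0,0],[0,0,0],-1]]' 30;python3 d.py
```

```text
t: 11.47
tool_pos: [0.3938, 0.215, 0.0123]
tcp_rot: [0.0, 0.947, 0.322, 0.001]
wrist_force: [-0.2, 0.0, 2.8]
finger_gap: 0.36
gripper_force: 11.9
t11.5 p [0.3938 0.215  0.0123] yaw -52.5 tilt 0.13 F [-0.2  0.   2.8] gap 33.8 gf 11.9 j6 1.29
t: 13.13
tool_pos: [0.3926, 0.2146, 0.0509]
tcp_rot: [-0.0, 0.608, 0.794, -0.0]
wrist_force: [0.0, 0.3, 0.1]
finger_gap: 0.6
gripper_force: 0.0
t: 14.38
tool_pos: [0.3939, 0.2151, 0.0125]
tcp_rot: [0.001, 0.443, 0.896, 0.001]
wrist_force: [-0.3, 0.1, 5.8]
finger_gap: 0.358
gripper_force: 29.9
t14.4 p [0.3939 0.2151 0.0125] yaw 37.4 tilt 0.15 F [-0.3  0.1  5.8] gap 33.7 gf 29.9 j6 -0.28
```

```bash
python3 -m crank '[[[0,0,0.6],[0,0,0],-1],[[0,0,0.8],[0,0,0],-1],[[0,0,0.8],[0,0,0],-1],[[0,0,0.8],[0,0,0],-1],[[0.52,-0.61,0.5],[0,0,0.83],-1],[[0.52,-0.61,0],[0,0,0.83],-1],[[0.52,-0.61,0],[0,0,0.83],-1],[[0.52,-0.61,0],[0,0,0.83],-1],[[0.52,-0.61,0],[0,0,0.83],-1],[[0.52,-0.61,0],[0,0,0.83],-1],[[0.52,-0.61,0],[0,0,0.83],-1],[[0.52,-0.61,0],[0,0,0.83],-1],[[0.52,-0.61,0],[0,0,0.83],-1],[[0.52,-0.61,0],[0,0,0.83],-1],[[0.52,-0.61,0],[0,0,0.83],-1],[[0.52,-0.61,0],[0,0,0.83],-1],[[0,0,0],[0,0,0],-1],[[0,0,0],[0,0,0],-1],[[0,0,0],[0,0,0],-1]]'; python3 d.py .5511 .0317 .03 83.15
```

```text
t: 15.97
tool_pos: [0.5482, 0.0322, 0.0983]
tcp_rot: [-0.001, 0.061, 0.998, 0.0]
wrist_force: [-0.5, -0.3, 0.7]
finger_gap: 0.36
gripper_force: 29.9
shift units [ 0.12 -0.02 -2.73] yaw units 0.04 (alt -39.23) tilt fix units [-0.01 -0.02 -0.  ]
t16.0 p [0.5482 0.0322 0.0983] yaw 83.0 tilt 0.09 F [-0.5 -0.3  0.7] gap 33.8 gf 29.9 j6 -1.49
```

```bash
python3 -m crank '[[[0.12,-0.02,-0.5],[0,0,0.04],-1],[[0,0,-0.6],[0,0,0],-1],[[0,0,-0.6],[0,0,0],-1],[[0,0,-0.5],[0,0,0],-1],[[0,0,0],[0,0,0],-1],[[0,0,0],[0,0,0],-1]]'; python3 d.py .5511 .0317 .030 83.15
python3 -m crank '[[[0,0,-0.12],[0,0,0],-1],[[0,0,-0.12],[0,0,0],-1],[[0,0,-0.12],[0,0,0],-1],[[0,0,0],[0,0,0],-1]]'; python3 d.py .5511 .0317 .029 83.15
```

```text
t: 16.47
tool_pos: [0.5508, 0.0317, 0.0424]
tcp_rot: [-0.001, 0.059, 0.998, 0.0]
wrist_force: [0.1, -0.3, 0.7]
finger_gap: 0.359
gripper_force: 29.9
shift units [ 0.01  0.   -0.5 ] yaw units -0.02 (alt 39.25) tilt fix units [-0.   -0.03 -0.  ]
t16.5 p [0.5508 0.0317 0.0424] yaw 83.2 tilt 0.15 F [ 0.1 -0.3  0.7] gap 33.7 gf 29.9 j6 -1.5
t: 16.8
tool_pos: [0.5518, 0.0312, 0.0345]
tcp_rot: [-0.0, 0.059, 0.998, 0.0]
wrist_force: [-0.1, 0.0, 0.1]
finger_gap: 0.36
gripper_force: 29.9
shift units [-0.03  0.02 -0.22] yaw units -0.01 (alt 39.26) tilt fix units [-0. -0. -0.]
t16.8 p [0.5518 0.0312 0.0345] yaw 83.2 tilt 0.01 F [-0.1  0.   0.1] gap 33.9 gf 29.9 j6 -1.5
```

Block bottom is below the tray top with no contact force, so it's in the recess. Lower the rest of the way and release.

```bash
python3 -m crank '[[[0,0,-0.12],[0,0,0],-1],[[0,0,-0.1],[0,0,0],-1],[[0,0,0],[0,0,0],-1],[[0,0,0],[0,0,0],-1]]'; python3 -m crank '[[[0,0,0],[0,0,0],-0.05],[[0,0,0],[0,0,0],-0.05],[[0,0,0],[0,0,0],-0.05],[[0,0,0.5],[0,0,0],-0.05],[[0,0,0.8],[0,0,0],0.1],[[0,0,0.8],[0,0,0],0.3],[[0,0,0.8],[0,0,0],0.3],[[0,0,0.8],[0,0,0],0.5],[[-0.8,0.9,0.8],[0,0,0],0.5],[[-0.8,0.9,0],[0,0,0],0.6],[[-0.8,0.9,0],[0,0,0],0.6],[[-0.8,0.9,0],[0,0,0],0.6],[[-0.8,0.9,0],[0,0,0],0.6],[[-0.6,0.9,0],[0,0,0],0.6],[[-0.6,0.9,0],[0,0,0],0.6],[[0,0.9,0],[0,0,0],0.6]]'
cat > b.py <<'E'
from h import *
import sys
im=snap('top',sys.argv[1],(260,170,390,250),5)
for c in blobs(im,(10,122,80),(17,170,140),(140,170,390,300)):
    (cx,cy),wh,a=cv2.minAreaRect(c);z=.044 if cx>268 else .028; w=ray("top",cv2.boxPoints(((cx,cy),wh,a)),z);e=w[1]-w[0];print(w.mean(0).round(4)[:2],np.degrees(np.arctan2(e[1],e[0])).round(1),np.linalg.norm(e).round(4),z)
E
python3 b.py t4; python3 d.py .4018 .3389 .012 83.15
```

```text
t: 17.13
tool_pos: [0.5518, 0.0311, 0.029]
tcp_rot: [-0.0, 0.059, 0.998, 0.0]
wrist_force: [0.2, -0.8, -0.1]
finger_gap: 0.36
gripper_force: 29.9
t: 18.47
tool_pos: [0.4198, 0.2122, 0.1434]
tcp_rot: [0.0, 0.059, 0.998, 0.0]
wrist_force: [0.1, 0.9, 0.1]
finger_gap: 0.801
gripper_force: 0.0
[0.3871 0.3383] -90.5 0.0485 0.028
[0.5267 0.4416] -43.2 0.0474 0.028
[0.5506 0.0321] -0.3 0.0332 0.044
shift units [-0.76  4.92 -5.25] yaw units -0.05 (alt 39.22) tilt fix units [-0.06  0.02  0.  ]
t18.5 p [0.4208 0.2158 0.1433] yaw 83.4 tilt 0.28 F [ 0.4  2.  -0.8] gap 75.0 gf 0.0 j6 -1.1
```

Small square is seated at (.5506,.0321). The arm occludes some blocks from here, so I'll step aside and re-measure.

```bash
python3 -m crank '[[[-0.4,-1,0.3],[0,0,0],0.6],[[-0.4,-1,0.3],[0,0,0],0.6],[[-0.4,-1,0.3],[0,0,0],0.6],[[-0.4,-1,0.3],[0,0,0],0.6],[[-0.4,-1,0.3],[0,0,0],0.6],[[-0.4,-1,0.3],[0,0,0],0.6],[[-0.4,-1,0.3],[0,0,0],0.6],[[0,-1,0],[0,0,0],0.6],[[0,-1,0],[0,0,0],0.6],[[0,-1,0],[0,0,0],0.6],[[0,0,0],[0,0,0],0.6]]'; python3 b.py t5; python3 d.py .4018 .3389 .012 83.15
```

```text
t: 19.43
tool_pos: [0.3518, -0.0424, 0.1954]
tcp_rot: [0.001, 0.062, 0.998, -0.001]
wrist_force: [-0.2, 0.4, 0.5]
finger_gap: 0.801
gripper_force: 0.0
[0.4018 0.3375] -90.5 0.0514 0.028
[0.4968 0.3481] -90.5 0.0384 0.028
[0.5177 0.4321] -43.2 0.0512 0.028
[0.5506 0.0321] -90.5 0.03 0.044
shift units [ 2.   15.18 -7.33] yaw units 0.05 (alt -39.22) tilt fix units [0.01 0.02 0.  ]
t19.5 p [ 0.3519 -0.0406  0.1952] yaw 82.9 tilt 0.08 F [-0.   0.4  0.7] gap 75.4 gf 0.0 j6 -1.72
```

View pics/t5.png

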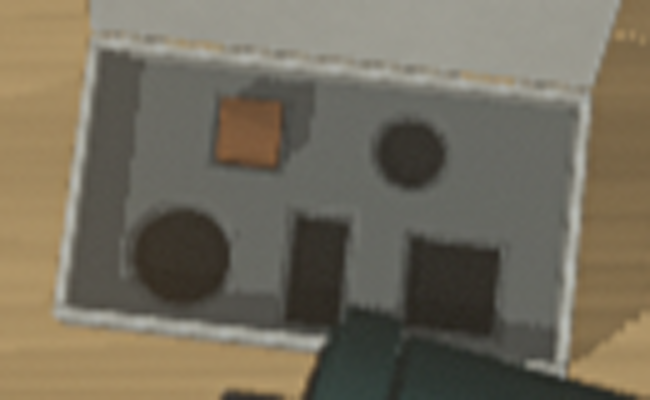

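Small square is down in its recess (crop (248,130)), and the other recesses are empty. Next is the big round.

```bash
python3 -m crank '[[[0.11,0.85,0],[0,0,-1],0.5],[[0.11,0.85,0],[0,0,-1],0.5],[[0.11,0.85,0],[0,0,-1],0.5],[[0.11,0.85,0],[0,0,-1],0.5],[[0.11,0.85,0],[0,0,-1],0.5],[[0.11,0.85,0],[0,0,-1],0.5],[[0.11,0.85,0],[0,0,-1],0.5],[[0.11,0.85,0],[0,0,-1],0.5],[[0.11,0.85,0],[0,0,-1],0.5],[[0.11,0.85,0],[0,0,-1],0.5],[[0.11,0.85,0],[0,0,-1],0.5],[[0.11,0.85,0],[0,0,-1],0.5],[[0.11,0.85,0],[0,0,-1],0.5],[[0.11,0.85,0],[0,0,-1],0.5],[[0.11,0.85,0],[0,0,-1],0.5],[[0.11,0.85,0],[0,0,-1],0.5],[[0.11,0.85,0],[0,0,-1],0.5],[[0.11,0.75,0],[0,0,-1],0.5],[[0,0,0],[0,0,-1],0.5],[[0,0,0],[0,0,-0.6],0.5]]'; python3 -m crank '[[[0,0,-1],[0,0,0],0.5],[[0,0,-1],[0,0,0],0.5],[[0,0,-1],[0,0,0],0.5],[[0,0,-1],[0,0,0],0.5],[[0,0,0],[0,0,0],0.5],[[0,0,0],[0,0,0],0.5]]';python3 d.py .4025 .340 .012 -6.85
```

```text
t: 21.15
tool_pos: [0.4003, 0.3433, 0.1944]
tcp_rot: [-0.0, 0.747, 0.665, -0.0]
wrist_force: [0.0, -0.1, 0.5]
finger_gap: 0.746
gripper_force: 0.0
t: 21.65
tool_pos: [0.3999, 0.3414, 0.0934]
tcp_rot: [-0.0, 0.746, 0.665, -0.002]
wrist_force: [0.7, 0.7, 0.8]
finger_gap: 0.754
gripper_force: 0.0
shift units [ 0.11 -0.05 -3.26] yaw units -0.06 (alt 39.21) tilt fix units [ 0.02 -0.04  0.  ]
t21.6 p [0.3999 0.3414 0.0934] yaw -6.6 tilt 0.19 F [0.7 0.7 0.8] gap 70.9 gf 0.0 j6 0.71
```

```bash
python3 -m crank '[[[0.11,-0.05,-0.6],[0,0,0],0.5],[[0,0,-0.8],[0,0,0],0.5],[[0,0,-0.8],[0,0,0],0.5],[[0,0,-0.7],[0,0,0],0.5],[[0,0,-0.36],[0,0,0],0.5],[[0,0,0],[0,0,0],0.3],[[0,0,0],[0,0,0],-1],[[0,0,0],[0,0,0],-1],[[0,0,0],[0,0,0],-1],[[0,0,0],[0,0,0],-1],[[0,0,0],[0,0,0],-1]]' 12; python3 d.py
python3 -m crank '[[[0,0,0],[0,0,0],0.5],[[0,0,0],[0,0,0],0.5],[[0,0,0],[0,0,0],0.5],[[0,0,0.8],[0,0,0],0.5],[[0,0,0.8],[0,0,0],0.5],[[0,0,0],[0,0,0.98],0.5],[[0,0,0],[0,0,0.98],0.5],[[0,0,0],[0,0,0.98],0.5],[[0,0,0],[0,0,0.98],0.5],[[0,0,0],[0,0,0.98],0.5],[[0,0,0],[0,0,0.98],0.5],[[0,0,0],[0,0,0.98],0.5],[[0,0,0],[0,0,0.98],0.5],[[0,0,0],[0,0,0.98],0.5],[[0,0,0],[0,0,0.98],0.5],[[0,0,0],[0,0,0.98],0.5],[[0,0,0],[0,0,0.98],0.5],[[0,0,0],[0,0,0.98],0.5],[[0,0,0],[0,0,0.98],0.5],[[0,0,0],[0,0,0.98],0.5]]'
python3 -m crank '[[[0,0,0],[0,0,0.98],0.5],[[0,0,0],[0,0,0.98],0.5],[[0,0,0],[0,0,0.98],0.5],[[0,0,0],[0,0,0.98],0.5],[[0,0,0],[0,0,0.98],0.5],[[0,0,-0.8],[0,0,0],0.5],[[0,0,-0.8],[0,0,0],0.5],[[0,0,0],[0,0,0],0.5],[[0,0,0],[0,0,0],0.3],[[0,0,0],[0,0,0],-1],[[0,0,0],[0,0,0],-1],[[0,0,0],[0,0,0],-1],[[0,0,0],[0,0,0],-1],[[0,0,0],[0,0,0],-1],[[0,0,0],[0,0,0],-1]]' 30;python3 d.py .4848 .0697 .1 83.15
```

```text
t: 22.57
tool_pos: [0.4054, 0.341, 0.0149]
tcp_rot: [0.0, 0.747, 0.665, 0.002]
wrist_force: [0.4, 0.6, 5.8]
finger_gap: 0.573
gripper_force: 12.0
t22.6 p [0.4054 0.341  0.0149] yaw -6.6 tilt 0.23 F [0.4 0.6 5.8] gap 53.8 gf 12.0 j6 0.71
t: 24.23
tool_pos: [0.4038, 0.3395, 0.0521]
tcp_rot: [-0.0, 0.251, 0.968, -0.001]
wrist_force: [0.3, -0.3, -0.1]
finger_gap: 0.749
gripper_force: 0.0
t: 25.48
tool_pos: [0.4049, 0.3404, 0.014]
tcp_rot: [0.001, 0.059, 0.998, 0.001]
wrist_force: [0.5, 0.0, 3.6]
finger_gap: 0.569
gripper_force: 30.0
shift units [  3.19 -10.83   3.44] yaw units -0.01 (alt 39.26) tilt fix units [-0.02  0.02  0.  ]
t25.5 p [0.4049 0.3404 0.014 ] yaw 83.2 tilt 0.14 F [0.5 0.  3.6] gap 53.5 gf 30.0 j6 -0.86
```

```bash
python3 -m crank '[[[0,0,0.6],[0,0,0],-1],[[0,0,0.9],[0,0,0],-1],[[0,0,0.9],[0,0,0],-1],[[0,0,0.9],[0,0,0],-1],[[0.245,-0.83,0.2],[0,0,0],-1],[[0.245,-0.83,0],[0,0,0],-1],[[0.245,-0.83,0],[0,0,0],-1],[[0.245,-0.83,0],[0,0,0],-1],[[0.245,-0.83,0],[0,0,0],-1],[[0.245,-0.83,0],[0,0,0],-1],[[0.245,-0.83,0],[0,0,0],-1],[[0.245,-0.83,0],[0,0,0],-1],[[0.245,-0.83,0],[0,0,0],-1],[[0.245,-0.83,0],[0,0,0],-1],[[0.245,-0.83,0],[0,0,0],-1],[[0.245,-0.83,0],[0,0,0],-1],[[0.245,-0.83,0],[0,0,0],-1],[[0,0,0],[0,0,0],-1],[[0,0,0],[0,0,0],-1],[[0,0,0],[0,0,0],-1]]'; python3 d.py .4848 .0697 .044 83.15
```

```text
t: 27.15
tool_pos: [0.4834, 0.0707, 0.1]
tcp_rot: [-0.0, 0.059, 0.998, 0.0]
wrist_force: [-1.0, 0.1, -0.0]
finger_gap: 0.569
gripper_force: 30.0
shift units [ 0.05 -0.04 -2.24] yaw units -0.01 (alt 39.26) tilt fix units [-0.01 -0.01 -0.  ]
t27.1 p [0.4834 0.0707 0.1   ] yaw 83.2 tilt 0.06 F [-1.   0.1 -0. ] gap 53.5 gf 30.0 j6 -1.42
```

```bash
python3 -m crank '[[[0.05,-0.04,-0.6],[0,0,0],-1],[[0,0,-0.7],[0,0,0],-1],[[0,0,-0.6],[0,0,0],-1],[[0,0,-0.3],[0,0,0],-1],[[0,0,0],[0,0,0],-1]]'; python3 -m crank '[[[0,0,-0.12],[0,0,0],-1],[[0,0,-0.12],[0,0,0],-1],[[0,0,-0.12],[0,0,0],-1],[[0,0,0],[0,0,0],-1]]'; python3 d.py .4848 .0697 .0305 83.15
```

```text
t: 27.57
tool_pos: [0.4831, 0.0701, 0.0431]
tcp_rot: [-0.002, 0.059, 0.998, 0.0]
wrist_force: [-1.1, -0.8, -0.5]
finger_gap: 0.565
gripper_force: 30.0
t: 27.9
tool_pos: [0.4851, 0.0693, 0.0363]
tcp_rot: [0.0, 0.059, 0.998, 0.0]
wrist_force: [0.2, 0.5, 0.1]
finger_gap: 0.566
gripper_force: 30.0
shift units [-0.01  0.02 -0.23] yaw units -0.01 (alt 39.26) tilt fix units [-0.  0.  0.]
t27.9 p [0.4851 0.0693 0.0363] yaw 83.2 tilt 0.02 F [0.2 0.5 0.1] gap 53.2 gf 30.0 j6 -1.43
```

```bash
python3 -m crank '[[[0,0,-0.12],[0,0,0],-1],[[0,0,-0.11],[0,0,0],-1],[[0,0,0],[0,0,0],-1],[[0,0,0],[0,0,0],-1]]';python3 d.py; python3 -m crank '[[[0,0,0],[0,0,0],0.35],[[0,0,0],[0,0,0],0.35],[[0,0,0],[0,0,0],0.35],[[0,0,0.5],[0,0,0],0.35],[[0,0,0.9],[0,0,0],0.35],[[0,0,0.9],[0,0,0],0.3],[[0,0,0.9],[0,0,0],0.3],[[0,0,0.9],[0,0,0],0.3],[[-0.8,-0.6,0.9],[0,0,-1],0.3],[[-0.8,-0.6,0.5],[0,0,-1],0.3],[[-0.8,-0.6,0],[0,0,-1],0.3],[[-0.8,-0.6,0],[0,0,-1],0.3],[[-0.8,-0.6,0],[0,0,-1],0.3],[[-0.8,-0.6,0],[0,0,-1],0.3],[[-0.8,-0.6,0],[0,0,-1],0.3],[[0,0,0],[0,0,-1],0.3]]'
python3 b.py t6; python3 d.py .4978 .352 .012 -6.85
```

```text
t: 28.23
tool_pos: [0.485, 0.0691, 0.0304]
tcp_rot: [-0.0, 0.059, 0.998, 0.0]
wrist_force: [0.6, 0.3, -0.4]
finger_gap: 0.565
gripper_force: 30.0
t28.2 p [0.485  0.0691 0.0304] yaw 83.2 tilt 0.02 F [ 0.6  0.3 -0.4] gap 53.1 gf 30.0 j6 -1.43
t: 29.57
tool_pos: [0.3427, -0.0375, 0.1683]
tcp_rot: [0.0, 0.374, 0.928, -0.001]
wrist_force: [0.2, 0.2, 0.0]
finger_gap: 0.65
gripper_force: 0.0
[0.4853 0.0689] -45.0 0.0495 0.044
[0.4968 0.3495] -90.5 0.0357 0.028
[0.5177 0.4321] -43.2 0.0512 0.028
[0.5506 0.0321] -90.5 0.03 0.044
shift units [ 6.15 15.55 -6.25] yaw units -11.53 (alt 27.74) tilt fix units [0.01 0.02 0.  ]
t29.6 p [ 0.344  -0.0367  0.1684] yaw 46.0 tilt 0.09 F [ 0.2 -0.2 -0.1] gap 61.0 gf 0.0 j6 -1.07
```

```bash
python3 -m crank '[[[0.34,0.86,0],[0,0,-0.64],0.2],[[0.34,0.86,0],[0,0,-0.64],0.2],[[0.34,0.86,0],[0,0,-0.64],0.2],[[0.34,0.86,0],[0,0,-0.64],0.2],[[0.34,0.86,0],[0,0,-0.64],0.2],[[0.34,0.86,0],[0,0,-0.64],0.2],[[0.34,0.86,0],[0,0,-0.64],0.2],[[0.34,0.86,0],[0,0,-0.64],0.2],[[0.34,0.86,0],[0,0,-0.64],0.2],[[0.34,0.86,0],[0,0,-0.64],0.2],[[0.34,0.86,0],[0,0,-0.64],0.2],[[0.34,0.86,0],[0,0,-0.64],0.2],[[0.34,0.86,0],[0,0,-0.64],0.2],[[0.34,0.86,0],[0,0,-0.64],0.2],[[0.34,0.86,0],[0,0,-0.64],0.2],[[0.34,0.86,-0.6],[0,0,-0.64],0.2],[[0.34,0.86,-0.8],[0,0,-0.64],0.2],[[0.34,0.86,-0.8],[0,0,-0.64],0.2],[[0,0,-0.8],[0,0,0],0.2],[[0,0,0],[0,0,0],0.2]]'; python3 -m crank '[[[0,0,0],[0,0,0],0.2],[[0,0,0],[0,0,0],0.2]]'; python3 d.py .4978 .352 .012 -6.85
```

```text
t: 31.28
tool_pos: [0.4953, 0.3511, 0.0869]
tcp_rot: [-0.001, 0.744, 0.669, -0.005]
wrist_force: [0.5, 0.7, -0.3]
finger_gap: 0.601
gripper_force: 0.0
t: 31.45
tool_pos: [0.4984, 0.3513, 0.0941]
tcp_rot: [0.0, 0.745, 0.668, 0.001]
wrist_force: [0.9, 0.9, 0.3]
finger_gap: 0.598
gripper_force: 0.0
shift units [-0.03  0.03 -3.28] yaw units -0.13 (alt 39.14) tilt fix units [-0.01  0.02  0.  ]
t31.4 p [0.4984 0.3513 0.0941] yaw -6.2 tilt 0.08 F [0.9 0.9 0.3] gap 56.2 gf 0.0 j6 0.63
```

```bash
python3 -m crank '[[[-0.03,0.03,-0.6],[0,0,-0.1],0.2],[[0,0,-0.8],[0,0,0],0.2],[[0,0,-0.8],[0,0,0],0.2],[[0,0,-0.7],[0,0,0],0.2],[[0,0,-0.36],[0,0,0],0.2],[[0,0,0],[0,0,0],0],[[0,0,0],[0,0,0],-1],[[0,0,0],[0,0,0],-1],[[0,0,0],[0,0,0],-1],[[0,0,0],[0,0,0],-1],[[0,0,0],[0,0,0],-1]]' 12; python3 d.py
python3 -m crank '[[[0,0,0],[0,0,0],0.15],[[0,0,0],[0,0,0],0.15],[[0,0,0],[0,0,0],0.15],[[0,0,0.8],[0,0,0],0.15],[[0,0,0.8],[0,0,0],0.15],[[0,0,0],[0,0,0.98],0.15],[[0,0,0],[0,0,0.98],0.15],[[0,0,0],[0,0,0.98],0.15],[[0,0,0],[0,0,0.98],0.15],[[0,0,0],[0,0,0.98],0.15],[[0,0,0],[0,0,0.98],0.15],[[0,0,0],[0,0,0.98],0.15],[[0,0,0],[0,0,0.98],0.15],[[0,0,0],[0,0,0.98],0.15],[[0,0,0],[0,0,0.98],0.15],[[0,0,0],[0,0,0.98],0.15],[[0,0,0],[0,0,0.98],0.15],[[0,0,0],[0,0,0.98],0.15],[[0,0,0],[0,0,0.98],0.15],[[0,0,0],[0,0,0.98],0.15]]'
python3 -m crank '[[[0,0,0],[0,0,0.98],0.15],[[0,0,0],[0,0,0.98],0.15],[[0,0,0],[0,0,0.98],0.15],[[0,0,0],[0,0,0.98],0.15],[[0,0,0],[0,0,0.98],0.15],[[0,0,-0.8],[0,0,0],0.15],[[0,0,-0.8],[0,0,0],0.15],[[0,0,0],[0,0,0],0.15],[[0,0,0],[0,0,0],0],[[0,0,0],[0,0,0],-1],[[0,0,0],[0,0,0],-1],[[0,0,0],[0,0,0],-1],[[0,0,0],[0,0,0],-1],[[0,0,0],[0,0,0],-1],[[0,0,0],[0,0,0],-1]]' 30;python3 d.py .5394 -.0576 .1 83.15
```

```text
t: 32.37
tool_pos: [0.4987, 0.3526, 0.0138]
tcp_rot: [0.001, 0.747, 0.664, 0.002]
wrist_force: [-0.3, -0.2, 6.1]
finger_gap: 0.401
gripper_force: 12.0
t32.4 p [0.4987 0.3526 0.0138] yaw -6.7 tilt 0.23 F [-0.3 -0.2  6.1] gap 37.7 gf 12.0 j6 0.64
t: 34.03
tool_pos: [0.4968, 0.3517, 0.0507]
tcp_rot: [-0.001, 0.251, 0.968, -0.0]
wrist_force: [0.2, -1.4, -1.3]
finger_gap: 0.572
gripper_force: 0.0
t: 35.28
tool_pos: [0.4981, 0.3524, 0.0128]
tcp_rot: [0.001, 0.06, 0.998, 0.001]
wrist_force: [-0.0, -0.2, 3.6]
finger_gap: 0.395
gripper_force: 30.0
shift units [  1.65 -16.4    3.49] yaw units 0.01 (alt -39.26) tilt fix units [-0.02  0.03  0.  ]
t35.3 p [0.4981 0.3524 0.0128] yaw 83.1 tilt 0.14 F [-0.  -0.2  3.6] gap 37.2 gf 30.0 j6 -0.93
```

```bash
python3 -m crank '[[[0,0,0.6],[0,0,0],-1],[[0,0,0.9],[0,0,0],-1],[[0,0,0.9],[0,0,0],-1],[[0,0,0.9],[0,0,0],-1],[[0.1,-0.93,0.2],[0,0,0],-1],[[0.1,-0.93,0],[0,0,0],-1],[[0.1,-0.93,0],[0,0,0],-1],[[0.1,-0.93,0],[0,0,0],-1],[[0.1,-0.93,0],[0,0,0],-1],[[0.1,-0.93,0],[0,0,0],-1],[[0.1,-0.93,0],[0,0,0],-1],[[0.1,-0.93,0],[0,0,0],-1],[[0.1,-0.93,0],[0,0,0],-1],[[0.1,-0.93,0],[0,0,0],-1],[[0.1,-0.93,0],[0,0,0],-1],[[0.1,-0.93,0],[0,0,0],-1],[[0.1,-0.93,0],[0,0,0],-1],[[0.1,-0.93,0],[0,0,0],-1],[[0.1,-0.93,0],[0,0,0],-1],[[0.1,-0.93,0],[0,0,0],-1]]'; python3 -m crank '[[[0,-0.93,0],[0,0,0],-1],[[0,-0.6,0],[0,0,0],-1],[[0,0,0],[0,0,0],-1],[[0,0,0],[0,0,0],-1],[[0,0,0],[0,0,0],-1]]'; python3 d.py .5394 -.0576 .044 83.15
```

```text
t: 36.95
tool_pos: [0.5371, -0.0212, 0.0989]
tcp_rot: [-0.0, 0.06, 0.998, 0.0]
wrist_force: [1.2, 1.1, 0.2]
finger_gap: 0.396
gripper_force: 30.0
t: 37.37
tool_pos: [0.5371, -0.0575, 0.0989]
tcp_rot: [-0.0, 0.06, 0.998, 0.0]
wrist_force: [0.5, -0.3, 0.0]
finger_gap: 0.396
gripper_force: 30.0
shift units [ 0.09 -0.   -2.19] yaw units 0.01 (alt -39.26) tilt fix units [-0.01 -0.   -0.  ]
t37.4 p [ 0.5371 -0.0575  0.0989] yaw 83.1 tilt 0.05 F [ 0.5 -0.3  0. ] gap 37.2 gf 30.0 j6 -1.66
```

```bash
python3 -m crank '[[[0.09,0,-0.6],[0,0,0],-1],[[0,0,-0.7],[0,0,0],-1],[[0,0,-0.6],[0,0,0],-1],[[0,0,-0.3],[0,0,0],-1],[[0,0,0],[0,0,0],-1]]'; python3 -m crank '[[[0,0,-0.12],[0,0,0],-1],[[0,0,-0.12],[0,0,0],-1],[[0,0,-0.12],[0,0,0],-1],[[0,0,0],[0,0,0],-1]]'; python3 d.py .5394 -.0576 .0293 83.15
```

```text
t: 37.78
tool_pos: [0.5379, -0.0568, 0.0417]
tcp_rot: [-0.002, 0.059, 0.998, 0.001]
wrist_force: [-0.5, 0.7, 0.7]
finger_gap: 0.404
gripper_force: 30.0
t: 38.12
tool_pos: [0.5396, -0.0583, 0.0351]
tcp_rot: [0.0, 0.06, 0.998, 0.0]
wrist_force: [0.4, 0.4, -1.1]
finger_gap: 0.395
gripper_force: 30.0
shift units [-0.01  0.03 -0.23] yaw units 0.01 (alt -39.26) tilt fix units [-0.  0.  0.]
t38.1 p [ 0.5396 -0.0583  0.0351] yaw 83.1 tilt 0.02 F [ 0.4  0.4 -1.1] gap 37.1 gf 30.0 j6 -1.66
```

```bash
python3 -m crank '[[[0,0,-0.12],[0,0,0],-1],[[0,0,-0.11],[0,0,0],-1],[[0,0,0],[0,0,0],-1],[[0,0,0],[0,0,0],-1]]';python3 d.py; python3 -m crank '[[[0,0,0],[0,0,0],0],[[0,0,0],[0,0,0],0],[[0,0,0],[0,0,0],0],[[0,0,0.5],[0,0,0],0],[[0,0,0.9],[0,0,0],0],[[0,0,0.9],[0,0,0],0.3],[[0,0,0.9],[0,0,0],0.3],[[0,0,0.9],[0,0,0],0.3],[[-0.9,-0.1,0.9],[0,0,-1],0.4],[[-0.9,0,0.5],[0,0,-1],0.4],[[-0.9,0,0],[0,0,-1],0.4],[[-0.9,0,0],[0,0,-1],0.4],[[-0.9,0,0],[0,0,-1],0.4],[[-0.9,0,0],[0,0,-1],0.4],[[-0.9,0,0],[0,0,-1],0.4],[[-0.9,0,0],[0,0,-0.6],0.4],[[-0.5,0,0],[0,0,0],0.4],[[0,0,0],[0,0,0],0.4]]'
python3 b.py t7; python3 d.py .5190 .436 .012 47.5; python3 - <<'E'
from h import *
im=cv2.imread('pics/top0.png')
c=[c for c in blobs(im,(10,122,90),(17,170,140),(140,190,180,230))][0]
print(cv2.approxPolyDP(c,3,True).reshape(-1,2).tolist())
E
```

```text
t: 38.45
tool_pos: [0.5395, -0.0584, 0.0292]
tcp_rot: [-0.0, 0.06, 0.998, 0.0]
wrist_force: [-0.5, -1.3, -0.9]
finger_gap: 0.396
gripper_force: 30.0
t38.5 p [ 0.5395 -0.0584  0.0292] yaw 83.1 tilt 0.01 F [-0.5 -1.3 -0.9] gap 37.3 gf 30.0 j6 -1.66
t: 39.95
tool_pos: [0.3456, -0.0608, 0.1681]
tcp_rot: [0.001, 0.357, 0.934, -0.0]
wrist_force: [0.1, 0.3, -0.7]
finger_gap: 0.703
gripper_force: 0.0
[0.4853 0.0689] -90.6 0.0486 0.044
[0.5184 0.4342] -43.2 0.0493 0.028
[ 0.5388 -0.0562] -90.5 0.0328 0.044
[0.5506 0.0321] -90.5 0.03 0.044
shift units [ 6.88 19.88 -6.24] yaw units -0.16 (alt 39.11) tilt fix units [0.01 0.04 0.  ]
t40.0 p [ 0.3469 -0.0609  0.168 ] yaw 48.2 tilt 0.19 F [ 0.5 -0.5 -0.3] gap 66.0 gf 0.0 j6 -1.18
[[162, 198], [151, 211], [163, 222], [174, 209]]
```

View pics/t7.png

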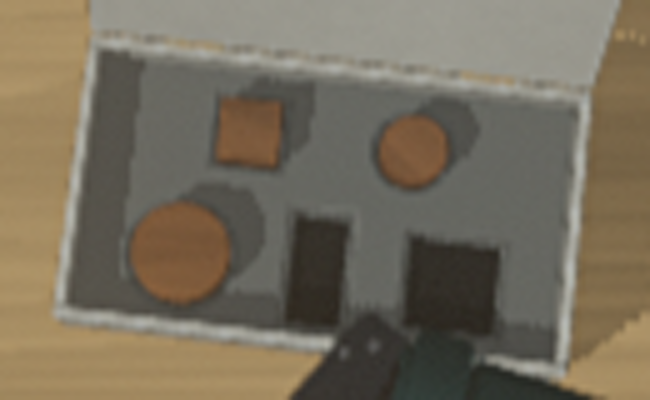

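Three blocks are seated: crop (248,130), (412,150), (180,252). Now the big square.

```bash
python3 -m crank '[[[0.344,0.99,0],[0,0,0],0.5],[[0.344,0.99,0],[0,0,0],0.5],[[0.344,0.99,0],[0,0,0],0.5],[[0.344,0.99,0],[0,0,0],0.5],[[0.344,0.99,0],[0,0,0],0.5],[[0.344,0.99,0],[0,0,0],0.5],[[0.344,0.99,0],[0,0,0],0.5],[[0.344,0.99,0],[0,0,0],0.5],[[0.344,0.99,0],[0,0,0],0.5],[[0.344,0.99,0],[0,0,0],0.5],[[0.344,0.99,0],[0,0,0],0.5],[[0.344,0.99,0],[0,0,0],0.5],[[0.344,0.99,0],[0,0,0],0.5],[[0.344,0.99,0],[0,0,0],0.5],[[0.344,0.99,0],[0,0,0],0.5],[[0.344,0.99,0],[0,0,0],0.5],[[0.344,0.99,0],[0,0,0],0.5],[[0.344,0.99,0],[0,0,0],0.5],[[0.344,0.99,0],[0,0,0],0.5],[[0.344,0.99,0],[0,0,-0.15],0.5]]'; python3 -m crank '[[[0,0,-0.9],[0,0,0],0.5],[[0,0,-0.9],[0,0,0],0.5],[[0,0,-0.9],[0,0,0],0.5],[[0,0,0],[0,0,0],0.5],[[0,0,0],[0,0,0],0.5],[[0,0,0],[0,0,0],0.5]]'; python3 d.py .5188 .436 .012 47.5
```

```text
t: 41.67
tool_pos: [0.5198, 0.4365, 0.1661]
tcp_rot: [-0.0, 0.362, 0.932, 0.0]
wrist_force: [0.4, -0.8, -0.5]
finger_gap: 0.749
gripper_force: 0.0
t: 42.17
tool_pos: [0.5198, 0.435, 0.1004]
tcp_rot: [0.0, 0.362, 0.932, 0.001]
wrist_force: [0.0, -0.6, 1.3]
finger_gap: 0.751
gripper_force: 0.0
shift units [-0.04  0.04 -3.53] yaw units -0.02 (alt 39.25) tilt fix units [-0.01  0.02  0.  ]
t42.2 p [0.5198 0.435  0.1004] yaw 47.6 tilt 0.1 F [ 0.  -0.6  1.3] gap 70.6 gf 0.0 j6 -0.22
```

```bash
python3 -m crank '[[[-0.04,0.04,-0.7],[0,0,0],0.5],[[0,0,-0.8],[0,0,0],0.5],[[0,0,-0.8],[0,0,0],0.5],[[0,0,-0.7],[0,0,0],0.5],[[0,0,-0.5],[0,0,0],0.5],[[0,0,0],[0,0,0],0.3],[[0,0,0],[0,0,0],-1],[[0,0,0],[0,0,0],-1],[[0,0,0],[0,0,0],-1],[[0,0,0],[0,0,0],-1],[[0,0,0],[0,0,0],-1]]' 12; python3 d.py
python3 -m crank '[[[0,0,0],[0,0,0],0.5],[[0,0,0],[0,0,0],0.5],[[0,0,0],[0,0,0],0.5],[[0,0,0.8],[0,0,0],0.5],[[0,0,0.8],[0,0,0],0.5],[[0,0,0],[0,0,-0.98],0.5],[[0,0,0],[0,0,-0.98],0.5],[[0,0,0],[0,0,-0.98],0.5],[[0,0,0],[0,0,-0.98],0.5],[[0,0,0],[0,0,-0.98],0.5],[[0,0,0],[0,0,-0.98],0.5],[[0,0,0],[0,0,-0.98],0.5],[[0,0,0],[0,0,-0.98],0.5],[[0,0,0],[0,0,-0.98],0.5],[[0,0,0],[0,0,-0.98],0.5],[[0,0,0],[0,0,-0.98],0.5],[[0,0,0],[0,0,-0.98],0.5],[[0,0,0],[0,0,-0.98],0.5],[[0,0,0],[0,0,-0.98],0.5],[[0,0,0],[0,0,-0.98],0.5]]'
python3 -m crank '[[[0,0,0],[0,0,-0.98],0.5],[[0,0,0],[0,0,-0.98],0.5],[[0,0,0],[0,0,-0.98],0.5],[[0,0,0],[0,0,-0.98],0.5],[[0,0,0],[0,0,-0.98],0.5],[[0,0,-0.8],[0,0,0],0.5],[[0,0,-0.8],[0,0,0],0.5],[[0,0,0],[0,0,0],0.5],[[0,0,0],[0,0,0],0.3],[[0,0,0],[0,0,0],-1],[[0,0,0],[0,0,0],-1],[[0,0,0],[0,0,0],-1],[[0,0,0],[0,0,0],-1],[[0,0,0],[0,0,0],-1],[[0,0,0],[0,0,0],-1]]' 35;python3 d.py .4664 -.0773 .1 -96.85
```

```text
t: 43.08
tool_pos: [0.5194, 0.4361, 0.0142]
tcp_rot: [0.001, 0.362, 0.932, 0.002]
wrist_force: [0.3, 0.2, 4.3]
finger_gap: 0.532
gripper_force: 12.0
t43.1 p [0.5194 0.4361 0.0142] yaw 47.6 tilt 0.25 F [0.3 0.2 4.3] gap 50.1 gf 12.0 j6 -0.22
t: 44.75
tool_pos: [0.5176, 0.4349, 0.051]
tcp_rot: [0.0, 0.819, 0.573, -0.001]
wrist_force: [0.0, 0.1, -0.5]
finger_gap: 0.748
gripper_force: 0.0
t: 46.0
tool_pos: [0.5189, 0.4358, 0.0135]
tcp_rot: [-0.0, 0.914, 0.405, 0.001]
wrist_force: [-1.0, 0.4, 4.6]
finger_gap: 0.529
gripper_force: 35.0
shift units [ -2.1  -20.53   3.46] yaw units -11.91 (alt 27.36) tilt fix units [-0.02  0.03  0.  ]
t46.0 p [0.5189 0.4358 0.0135] yaw -42.3 tilt 0.17 F [-1.   0.4  4.6] gap 49.7 gf 35.0 j6 1.35
```

```bash
python3 -m crank '[[[0,0,0.6],[0,0,0],-1],[[0,0,0.9],[0,0,0],-1],[[0,0,0.9],[0,0,0],-1],[[0,0,0.9],[0,0,0],-1],[[-0.095,-0.93,0.2],[0,0,-0.6],-1],[[-0.095,-0.93,0],[0,0,-0.6],-1],[[-0.095,-0.93,0],[0,0,-0.6],-1],[[-0.095,-0.93,0],[0,0,-0.6],-1],[[-0.095,-0.93,0],[0,0,-0.6],-1],[[-0.095,-0.93,0],[0,0,-0.6],-1],[[-0.095,-0.93,0],[0,0,-0.6],-1],[[-0.095,-0.93,0],[0,0,-0.6],-1],[[-0.095,-0.93,0],[0,0,-0.6],-1],[[-0.095,-0.93,0],[0,0,-0.6],-1],[[-0.095,-0.93,0],[0,0,-0.6],-1],[[-0.095,-0.93,0],[0,0,-0.6],-1],[[-0.095,-0.93,0],[0,0,-0.6],-1],[[-0.095,-0.93,0],[0,0,-0.6],-1],[[-0.095,-0.93,0],[0,0,-0.6],-1],[[-0.095,-0.93,0],[0,0,-0.6],-1]]'; python3 -m crank '[[[-0.095,-0.93,0],[0,0,-0.6],-1],[[-0.095,-0.93,0],[0,0,-0.6],-1],[[-0.095,-0.93,0],[0,0,-0.6],-1],[[-0.095,-0.93,0],[0,0,-0.5],-1],[[-0.1,-0.93,0],[0,0,0],-1],[[-0.1,-0.93,0],[0,0,0],-1],[[0,0,0],[0,0,0],-1],[[0,0,0],[0,0,0],-1],[[0,0,0],[0,0,0],-1]]'; python3 d.py .4664 -.0773 .044 -96.85
```

```text
t: 47.67
tool_pos: [0.4794, 0.0621, 0.099]
tcp_rot: [0.0, 1.0, 0.031, -0.0]
wrist_force: [0.3, 0.1, -0.3]
finger_gap: 0.528
gripper_force: 35.0
t: 48.42
tool_pos: [0.4654, -0.0757, 0.0991]
tcp_rot: [-0.0, 0.998, -0.059, -0.0]
wrist_force: [-0.3, -0.4, 0.1]
finger_gap: 0.528
gripper_force: 35.0
shift units [ 0.04 -0.06 -2.2 ] yaw units -0.01 (alt 39.26) tilt fix units [-0.01 -0.   -0.  ]
t48.4 p [ 0.4654 -0.0757  0.0991] yaw -96.8 tilt 0.05 F [-0.3 -0.4  0.1] gap 49.6 gf 35.0 j6 1.41
```

```bash
python3 -m crank '[[[0.04,-0.06,-0.6],[0,0,0],-1],[[0,0,-0.7],[0,0,0],-1],[[0,0,-0.6],[0,0,0],-1],[[0,0,-0.3],[0,0,0],-1],[[0,0,0],[0,0,0],-1]]'; python3 -m crank '[[[0,0,-0.12],[0,0,0],-1],[[0,0,-0.12],[0,0,0],-1],[[0,0,-0.12],[0,0,0],-1],[[0,0,0],[0,0,0],-1]]'; python3 d.py .4664 -.0773 .030 -96.85
```

```text
t: 48.83
tool_pos: [0.465, -0.0763, 0.0421]
tcp_rot: [-0.001, 0.998, -0.059, -0.002]
wrist_force: [-0.2, 0.3, -0.2]
finger_gap: 0.527
gripper_force: 35.0
t: 49.17
tool_pos: [0.4666, -0.0778, 0.0353]
tcp_rot: [0.0, 0.998, -0.059, 0.0]
wrist_force: [-0.5, -0.4, 0.2]
finger_gap: 0.526
gripper_force: 35.0
shift units [-0.01  0.02 -0.21] yaw units -0.01 (alt 39.26) tilt fix units [0. 0. 0.]
t49.2 p [ 0.4666 -0.0778  0.0353] yaw -96.8 tilt 0.01 F [-0.5 -0.4  0.2] gap 49.5 gf 35.0 j6 1.4
```

```bash
python3 -m crank '[[[0,0,-0.12],[0,0,0],-1],[[0,0,-0.1],[0,0,0],-1],[[0,0,0],[0,0,0],-1],[[0,0,0],[0,0,0],-1]]';python3 d.py; python3 -m crank '[[[0,0,0],[0,0,0],0.28],[[0,0,0],[0,0,0],0.28],[[0,0,0],[0,0,0],0.28],[[0,0,0.5],[0,0,0],0.28],[[0,0,0.9],[0,0,0],0.28],[[0,0,0.9],[0,0,0],0],[[0,0,0.9],[0,0,0],-1],[[0,0,0.9],[0,0,0],-1],[[0,0.9,0.9],[0,0,0],-1],[[0,1,0.9],[0,0,0],-1],[[0,1,0.9],[0,0,0],-1],[[0,1,0.9],[0,0,0],-1],[[0,1,0],[0,0,0],-1],[[0,1,0],[0,0,0],-1],[[0,1,0],[0,0,0],-1],[[0,1,0],[0,0,0],-1],[[0,1,0],[0,0,0],-1],[[0,1,0],[0,0,0],-1],[[0,1,0],[0,0,0],-1],[[0,1,0],[0,0,0],-1]]'
python3 -m crank '[[[0,1,0],[0,0,0],-1],[[0,1,0],[0,0,0],-1],[[0,0,0],[0,0,0],-1]]'
python3 - <<'E'
from h import *
im=optics.capture('top')[:,:,::-1].copy()
cv2.imwrite('pics/t8.png',cv2.resize(im[125:305,140:540],None,fx=2,fy=2,interpolation=cv2.INTER_CUBIC))
for c in blobs(im,(8,110,70),(18,200,200),(265,170,390,300)):
    (cx,cy),wh,a=cv2.minAreaRect(c); w=ray("top",cv2.boxPoints(((cx,cy),wh,a)),.044);print(np.round([cx,cy],1),w.mean(0).round(4)[:2],np.round(wh,1))
E
python3 d.py
```

```text
t: 49.5
tool_pos: [0.4665, -0.0779, 0.0297]
tcp_rot: [0.0, 0.998, -0.059, -0.0]
wrist_force: [-0.8, -0.3, 0.2]
finger_gap: 0.531
gripper_force: 35.0
t49.5 p [ 0.4665 -0.0779  0.0297] yaw -96.8 tilt 0.01 F [-0.8 -0.3  0.2] gap 49.9 gf 35.0 j6 1.4
t: 51.17
tool_pos: [0.4664, 0.2209, 0.2223]
tcp_rot: [0.0, 0.998, -0.059, 0.0]
wrist_force: [0.4, 0.0, 0.2]
finger_gap: 0.004
gripper_force: 0.0
t: 51.42
tool_pos: [0.4659, 0.2733, 0.2218]
tcp_rot: [-0.001, 0.998, -0.057, -0.001]
wrist_force: [-0.2, -0.5, 0.0]
finger_gap: 0.006
gripper_force: 0.0
[350.  226.5] [ 0.4663 -0.0762] [19. 18.]
[295.5 220.5] [0.484  0.0702] [19. 19.]
[342.5 199.5] [ 0.5401 -0.0576] [13. 13.]
[309. 196.] [0.5506 0.0334] [12. 12.]
t51.5 p [0.4661 0.2713 0.2218] yaw -96.6 tilt 0.05 F [-1.1  0.3  0.1] gap 0.4 gf 0.0 j6 2.11
```

View pics/t8.png

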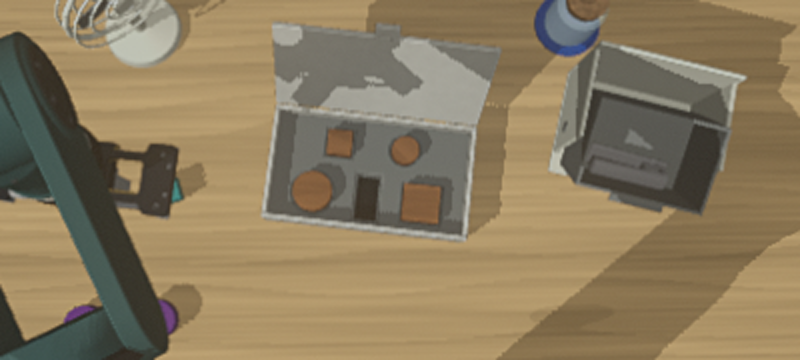

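All four blocks sit in their recesses, and the bar recess is empty because there is no bar. The stapler lies in the bin. Now going over and behind the lid with shut fingers.

```bash
python3 -m crank '[[[0,-0.9,0.6],[0,0,0],-1],[[0,-0.9,0.6],[0,0,0],-1],[[0,-0.9,0.3],[0,0,0],-1],[[0,-0.9,0],[0,0,0],-1],[[0,-0.9,0],[0,0,0],-1],[[0,-0.9,0],[0,0,0],-1],[[0,-0.9,0],[0,0,0],-1],[[0,-0.9,0],[0,0,0],-1],[[0.2,-0.9,0],[0,0,0],-1],[[0.5,-0.9,0],[0,0,0],-1],[[0.7,-0.9,0],[0,0,0],-1],[[0.7,-0.9,0],[0,0,0],-1],[[0.7,-0.9,0],[0,0,0],-1],[[0.8,-0.55,0],[0,0,0],-1],[[0.8,0,0],[0,0,0],-1],[[0.8,0,0],[0,0,0],-1],[[0.8,0,0],[0,0,0],-1],[[0.8,0,0],[0,0,0],-1],[[0.8,0,0],[0,0,0],-1],[[0.8,0,0],[0,0,0],-1]]'; python3 -m crank '[[[0.8,0,0],[0,0,0],-1],[[0.8,0,0],[0,0,0],-1],[[0.3,0,0],[0,0,0],-1],[[0,0,0],[0,0,0],-1],[[0,0,0],[0,0,0],-1]]'; python3 d.py .719 -.035 .16 -96.85
```

```text
t: 53.13
tool_pos: [0.6769, -0.0382, 0.2598]
tcp_rot: [0.0, 0.998, -0.06, -0.0]
wrist_force: [-0.3, 1.2, 0.2]
finger_gap: 0.004
gripper_force: 0.0
t: 53.55
tool_pos: [0.7237, -0.0378, 0.2591]
tcp_rot: [0.0, 0.998, -0.06, -0.001]
wrist_force: [-1.6, 0.7, -1.2]
finger_gap: 0.009
gripper_force: 0.0
shift units [-0.19  0.11 -3.96] yaw units 0.01 (alt -39.26) tilt fix units [ 0.   -0.02  0.  ]
t53.5 p [ 0.7237 -0.0378  0.2591] yaw -96.9 tilt 0.09 F [-1.6  0.7 -1.2] gap 0.8 gf 0.0 j6 1.56
```

```bash
python3 -m crank '[[[0,0,-0.6],[0,0,0],-1],[[0,0,-0.6],[0,0,0],-1],[[0,0,-0.6],[0,0,0],-1],[[0,0,-0.6],[0,0,0],-1],[[0,0,-0.6],[0,0,0],-1],[[0,0,-0.6],[0,0,0],-1],[[0,0,0],[0,0,0],-1]]'; python3 d.py
python3 -m crank '[[[-0.25,0.03,0],[0,0,0],-1],[[-0.25,0.03,0],[0,0,0],-1],[[-0.25,0.03,0],[0,0,0],-1],[[-0.25,0.03,0],[0,0,0],-1],[[-0.25,0.03,0],[0,0,0],-1],[[-0.25,0.03,0],[0,0,0],-1],[[-0.25,0.03,0],[0,0,0],-1],[[-0.25,0.03,0],[0,0,0],-1],[[-0.25,0.03,0],[0,0,0],-1],[[-0.25,0.03,0],[0,0,0],-1]]'; python3 -c "
from h import *
snap('scene','s9',(160,60,400,240),3)"
```

```text
t: 54.13
tool_pos: [0.7213, -0.037, 0.1663]
tcp_rot: [-0.0, 0.998, -0.06, -0.003]
wrist_force: [-0.3, -0.2, -1.3]
finger_gap: 0.002
gripper_force: 0.0
t54.1 p [ 0.7213 -0.037   0.1663] yaw -96.8 tilt 0.39 F [-0.3 -0.2 -1.3] gap 0.2 gf 0.0 j6 1.56
t: 54.97
tool_pos: [0.6628, -0.0293, 0.1714]
tcp_rot: [0.0, 0.998, -0.059, 0.003]
wrist_force: [3.7, 0.1, 4.3]
finger_gap: 0.004
gripper_force: 2.1
```

View pics/s9.png

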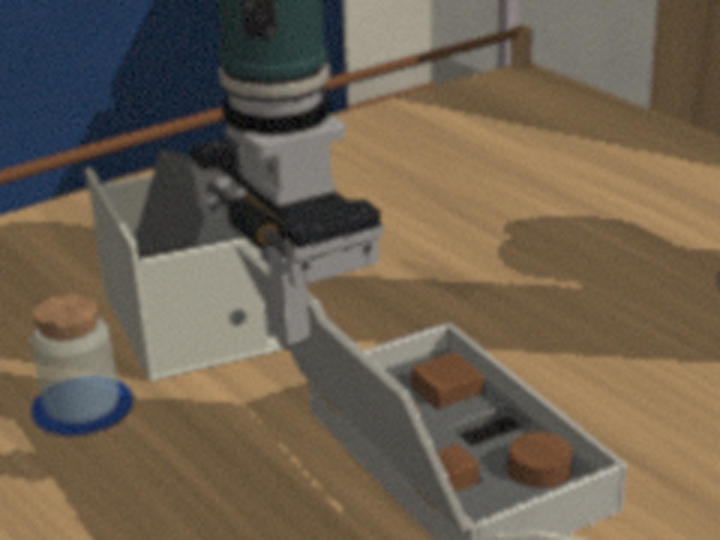

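The lid is swinging forward on the fingers, and the blocks are seated below the wall tops. Continue along the arc.

```bash
python3 -m crank '[[[-0.25,0.03,0],[0,0,0],-1],[[-0.25,0.03,0],[0,0,0],-1],[[-0.25,0.03,0],[0,0,0],-1],[[-0.25,0.03,0],[0,0,0],-1],[[-0.25,0.03,0],[0,0,0],-1],[[-0.25,0.03,0],[0,0,0],-1],[[-0.25,0.03,0],[0,0,0],-1],[[-0.25,0.03,0],[0,0,0],-1],[[-0.25,0.03,0],[0,0,0],-1],[[-0.25,0.03,0],[0,0,0],-1]]'; python3 d.py .6012 -.0205 .17
python3 -m crank '[[[-0.25,0.03,-0.02],[0,0,0],-1],[[-0.25,0.03,-0.02],[0,0,0],-1],[[-0.25,0.03,-0.02],[0,0,0],-1],[[-0.25,0.03,-0.02],[0,0,0],-1],[[-0.25,0.03,-0.02],[0,0,0],-1],[[-0.235,0.03,-0.08],[0,0,0],-1],[[-0.235,0.03,-0.08],[0,0,0],-1],[[-0.235,0.03,-0.08],[0,0,0],-1],[[-0.235,0.03,-0.08],[0,0,0],-1],[[-0.235,0.03,-0.08],[0,0,0],-1]]'; python3 d.py .5406 -.0132 .158
```

```text
t: 55.85
tool_pos: [0.5986, -0.0215, 0.1697]
tcp_rot: [-0.0, 0.998, -0.059, 0.0]
wrist_force: [2.6, 0.5, 1.2]
finger_gap: 0.005
gripper_force: 1.6
shift units [0.1  0.04 0.01] 
t55.9 p [ 0.5986 -0.0215  0.1697] yaw -96.8 tilt 0.03 F [2.6 0.5 1.2] gap 0.5 gf 1.6 j6 1.56
t: 56.68
tool_pos: [0.5377, -0.0142, 0.1567]
tcp_rot: [0.0, 0.998, -0.059, -0.0]
wrist_force: [2.6, -0.6, -0.2]
finger_gap: 0.007
gripper_force: 1.2
shift units [0.12 0.04 0.05] 
t56.7 p [ 0.5377 -0.0142  0.1567] yaw -96.8 tilt 0.04 F [ 2.6 -0.6 -0.2] gap 0.7 gf 1.2 j6 1.56
```

```bash
python3 -m crank '[[[-0.205,0.025,-0.14],[0,0,0],-1],[[-0.205,0.025,-0.14],[0,0,0],-1],[[-0.205,0.025,-0.14],[0,0,0],-1],[[-0.205,0.025,-0.14],[0,0,0],-1],[[-0.205,0.025,-0.14],[0,0,0],-1],[[-0.17,0.02,-0.19],[0,0,0],-1],[[-0.17,0.02,-0.19],[0,0,0],-1],[[-0.17,0.02,-0.19],[0,0,0],-1],[[-0.17,0.02,-0.19],[0,0,0],-1],[[-0.17,0.02,-0.19],[0,0,0],-1]]'; python3 d.py .494 -.0077 .117
python3 -m crank '[[[-0.11,0.015,-0.225],[0,0,0],-1],[[-0.11,0.015,-0.225],[0,0,0],-1],[[-0.11,0.015,-0.225],[0,0,0],-1],[[-0.11,0.015,-0.225],[0,0,0],-1],[[-0.11,0.015,-0.225],[0,0,0],-1],[[-0.05,0,-0.2],[0,0,0],-1],[[-0.05,0,-0.2],[0,0,0],-1],[[-0.05,0,-0.2],[0,0,0],-1]]'; python3 d.py .475 -.005 .058
```

```text
t: 57.52
tool_pos: [0.4912, -0.0084, 0.1154]
tcp_rot: [0.0, 0.998, -0.059, 0.0]
wrist_force: [2.1, -0.4, -0.1]
finger_gap: 0.008
gripper_force: 0.9
shift units [0.11 0.03 0.06] 
t57.5 p [ 0.4912 -0.0084  0.1154] yaw -96.8 tilt 0.01 F [ 2.1 -0.4 -0.1] gap 0.8 gf 0.9 j6 1.56
t: 58.18
tool_pos: [0.4739, -0.0063, 0.0724]
tcp_rot: [-0.0, 0.998, -0.059, -0.0]
wrist_force: [0.9, 1.3, 1.2]
finger_gap: 0.005
gripper_force: 0.8
shift units [ 0.04  0.05 -0.58] 
t58.2 p [ 0.4739 -0.0063  0.0724] yaw -96.8 tilt 0.03 F [0.9 1.3 1.2] gap 0.5 gf 0.8 j6 1.56
```

```bash
python3 -m crank '[[[0,0,-0.15],[0,0,0],-1],[[0,0,-0.15],[0,0,0],-1],[[0,0,-0.12],[0,0,0],-1],[[0,0,-0.1],[0,0,0],-1],[[0,0,0],[0,0,0],-1]]'; python3 -m crank '[[[0,0,-0.06],[0,0,0],-1],[[0,0,-0.06],[0,0,0],-1],[[0,0,0],[0,0,0],-1],[[0,0,0],[0,0,0],-1]]'; python3 d.py
```

```text
t: 58.6
tool_pos: [0.4736, -0.0067, 0.059]
tcp_rot: [0.0, 0.998, -0.059, -0.001]
wrist_force: [0.1, 0.2, 0.4]
finger_gap: 0.001
gripper_force: 0.0
t: 58.93
tool_pos: [0.4742, -0.0068, 0.0582]
tcp_rot: [0.0, 0.998, -0.059, 0.0]
wrist_force: [-3.1, 0.5, 6.4]
finger_gap: 0.004
gripper_force: 3.3
t58.9 p [ 0.4742 -0.0068  0.0582] yaw -96.8 tilt 0.04 F [-3.1  0.5  6.4] gap 0.4 gf 3.3 j6 1.56
```

Contact at 58 mm, the shut height. Press slightly more, lift off, and check.

```bash
python3 -m crank '[[[0,0,-0.1],[0,0,0],-1],[[0,0,-0.1],[0,0,0],-1],[[0,0,0],[0,0,0],-1],[[0,0,0],[0,0,0],-1]]'; python3 -m crank '[[[0,0,0.3],[0,0,0],-1],[[0,0,0.6],[0,0,0],-1],[[0,0,0.9],[0,0,0],-1],[[0,0,0.9],[0,0,0],-1],[[-0.5,0.5,0.9],[0,0,0],-1],[[-0.5,0.9,0.9],[0,0,0],-1],[[-0.5,0.9,0],[0,0,0],-1],[[-0.5,0.9,0],[0,0,0],-1],[[0,0.9,0],[0,0,0],-1],[[0,0.9,0],[0,0,0],-1],[[0,0.9,0],[0,0,0],-1],[[0,0.9,0],[0,0,0],-1],[[0,0.9,0],[0,0,0],-1],[[0,0,0],[0,0,0],-1],[[0,0,0],[0,0,0],-1],[[0,0,0],[0,0,0],-1]]'; python3 -c "
from h import *
a=snap('scene','q',(160,60,400,240),2);b=snap('top','q2');A=cv2.imread('pics/q.png')
B=cv2.resize(b[100:250,250:530],None,fx=2,fy=2)[:, :560]
o=np.zeros((360+300,560,3),np.uint8)[:600];o[:300]=B;o[300:600,:480]=A[60:360];cv2.imwrite('pics/fin.png',o)"
```

```text
t: 59.27
tool_pos: [0.4743, -0.0068, 0.0579]
tcp_rot: [0.0, 0.998, -0.059, 0.001]
wrist_force: [-13.0, 1.6, 27.6]
finger_gap: 0.008
gripper_force: 14.1
t: 60.6
tool_pos: [0.4241, 0.1853, 0.1642]
tcp_rot: [0.0, 0.998, -0.059, 0.0]
wrist_force: [-0.2, 0.0, 0.0]
finger_gap: 0.004
gripper_force: 0.0
```

View pics/fin.png

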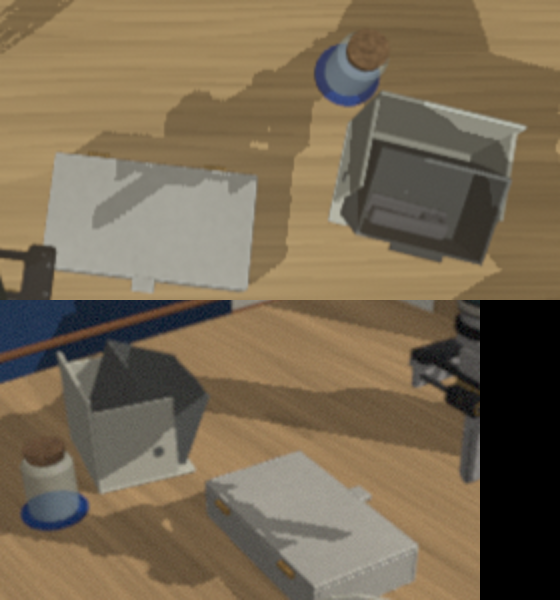

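The lid is fully shut and flat (top view about (325,210)). The stapler is in the bin, the jar is untouched and the gripper is clear. Handing in.

```bash
python3 -c "
from workcell import manip
print(manip.hand_in())"
```

```text
the job is handed in; nothing more can be done
None
```

I handed the job in at about 61 s, and the hand-in call gave no verdict: the stapler is in the bin, all four cedar blocks present are seated in their recesses (no bar block was in view), the lid was lowered gently and is fully shut, and the jar and fan were not touched.

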